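# Stack the storage tubs on the scale and zero its dial

### The arm

A 7-joint arm with a two-finger parallel gripper is mounted at the origin on the work surface. World frame = base frame: x ahead of the robot, y to its left, z up, the work surface at z = 0. Lengths are in m, angles in rad, forces in N, time in s.
With the tool pointing down it reaches from about 0.425 to 0.875 m from the base axis. Payload 4.7 kg.
Tool frame: the origin (TCP) lies at the very end of the fingers, on their centre line; the grasp point (between the pads) lies ctrl.pinch_z behind it (ctrl.pinch_z is the distance from the TCP to the grasp point, in m); x points along the fingers, y is the direction in which the jaws open and shut, and the axes are right-handed (so a half turn about x gives the same grasp; the last joint's range is limited). The gripper opens to 87 mm and grips with 3 to 60 N. Pads are 19 mm wide; open, the fingers measure 117 mm over their backs; the gripper's body (75 mm by 190 mm) begins 51 mm behind the grasp point.
Start: joints at [-1.089, 0.321, -0.07, 1.45, 0.023, 1.371, -0.057], TCP at [0.293, 0.58, 0.223] pointing down, gripper open.
Joint ranges: [-2.86, 2.86], [-0.3, 2.09], [-1.38, 1.24], [0.06, 2.45], [-1.56, 4.7], [0.09, 2.05], [-2.69, 2.69]. Speed limits (rad/s): [2.57, 2.57, 3.14, 3.14, 3.14, 3.14, 3.14].

### API

Orientations are given as a rotation vector (axis times angle).
In Python, from bench import get_state, get_image, camera_info, order, ctrl gives the robot as it stands.
- The arm moves only by the tool jog_arm, never from a script. Its arguments are lists of equal length, an entry for each row: "claw": the finger opening in mm, from 0 to 87; "xyz": the shift along the tool's x, y, z in mm, a list of three; "roll": the turn about the tool's x in degrees. In form: {"claw": [claw, ...], "xyz": [[tx, ty, tz], ...], "roll": [roll, ...]}. A call has 1 to 5 rows; each row is the pose to reach, as a shift and turn from the pose measured when the call began, along the tool's axes at that moment; what a row does not reach only later rows make up. A row lasts 1/10 s, in which the tool goes at most 50 mm and 8.59 degrees, less where a joint would pass 70% of its speed; a pose out of reach is approached as far as the arm can. A call with a gripper value outside its range is refused whole. The fingers move at their own pace and stop on an object; "force" is the grip in N (left out, the last holds). Time passes only in rows, so rows that repeat a pose let the fingers close. It gives the time, the measured TCP pose, the force and the opening at its end, in the units of the state.
- get_state(): the state, without advancing time (a new reading comes with each control period).
- get_image(name): name is "scene" or "side" or "wrist"; returns (picture, depth): 384x512x3 uint8, red, green, blue; 384x512 float32, m along the optical axis (not along the pixel's ray), 0 where there is no reading.
- camera_info(name): a dict with "intrinsics" (3x3 intrinsics, pixels), "rvec" (rotation vector, rad) and "tvec" (3), from world to camera coordinates, as OpenCV has them; the wrist camera has in their place "tool_from_camera" (4x4, takes a point from camera to tool coordinates, whose origin is the TCP and whose axes are the tool frame's). Camera axes: x right, y down, z forward; pixel columns grow to the right and rows downward; lengths in m; the calibration is good to about 2 mm. A picture is of the moment at which its call begins: read the wrist's pose just before it. camera_info takes no time and is no camera call.
- order.close_job(): hands the job in, once; it reports no verdict.
The state is a dict: "time": time; "joint_positions": joint angles; "qd": joint speeds; "joint_torque": joint torques, N m; "position": TCP position; "tool_rot": TCP orientation; "ft_force": force on the tool from outside, world axes, zero at the start; "torque": the same for the moment, N m; "grip_width": opening from 0.0 (shut) to 1.0 (fully open).
Only numpy, scipy, OpenCV 4.12 (cv2) and the standard library are available. Lean on these libraries where they do the work, as an engineer would, in place of code of your own. Each camera call takes 0.05 s, during which the arm holds its last target. There are 200 camera calls.

### The job

Clear the jar off the weighing pan and stand it upright on the cork coaster. Then stack every storage tub on the counter, in any order, into one upright stack on the pan, each tub's feet fully home in the corner recesses of the pan or of the lid below. Last, with the whole stack on the scale, turn the dial's bezel until its red zero mark stands over the black pointer, so that later removals can be read off; leave the mug and the wooden sachet box where they are.

Things in the scene. Friction and masses are not known exactly. Their poses are not given: they have to be found in the camera images.
- tub1: Loose white tub, blue lid, 104 mm (x) by 64 mm (y), straight sides, 60 tall, 0.24-0.38 kg; some runs lack it. Origin: centre of underside at the tips of its feet, z up. Grey feet 7 tall, 15 mm across, tapering to 10, at x +-40, y +-20 mm; lid has 18 mm square recesses 5 deep there. Home on another it stands 55 mm above it, else up to 5 higher or tilted. A half turn fits too. All same shape.
- tub2: Loose white tub, green lid, 104 mm (x) by 64 mm (y), straight sides, 60 tall, 0.24-0.38 kg; some runs lack it. Origin: centre of underside at the tips of its feet, z up. Grey feet 7 tall, 15 mm across, tapering to 10, at x +-40, y +-20 mm; lid has 18 mm square recesses 5 deep there. Home on another it stands 55 mm above it, else up to 5 higher or tilted. A half turn fits too. All same shape.
- tub3: Loose white tub, orange lid, 104 mm (x) by 64 mm (y), straight sides, 60 tall, 0.24-0.38 kg; some runs lack it. Origin: centre of underside at the tips of its feet, z up. Grey feet 7 tall, 15 mm across, tapering to 10, at x +-40, y +-20 mm; lid has 18 mm square recesses 5 deep there. Home on another it stands 55 mm above it, else up to 5 higher or tilted. A half turn fits too. All same shape.
- tub4: Loose white tub, red lid, 104 mm (x) by 64 mm (y), straight sides, 60 tall, 0.24-0.38 kg; some runs lack it. Origin: centre of underside at the tips of its feet, z up. Grey feet 7 tall, 15 mm across, tapering to 10, at x +-40, y +-20 mm; lid has 18 mm square recesses 5 deep there. Home on another it stands 55 mm above it, else up to 5 higher or tilted. A half turn fits too. All same shape.
- scale: Grey platform scale, fixed, base 150 mm (its x) by 310 mm (its y), base top 38 mm above the counter; origin: centre of its underside. The steel weighing pan is centred at y = -90 mm, the round dial at y = +105 mm of this frame.
- seat (a point): Centre of the steel pan (150 by 130 mm, long side = x), at the floor of its four 18 mm square recesses (5 deep, at x +-40, y +-20 mm; pan top is 5 above), 59 mm above the counter unloaded. The sprung pan sinks 6.5 mm per kg, this point with it. A tub home in the pan has its origin here and its x along the pan's x, either way round; each further one is 55 mm higher.
- pointer (a joint): Black pointer inside the dial, turns clockwise (seen from above) with the load on the pan, about 2 rad per kg; 0 unloaded, when it points along the scale's +x; rad, clockwise positive.
- bezel (a joint): Black ribbed bezel ring of the dial, with its white face and red zero mark: 60 mm diameter, 22 high, on a 90 mm collar whose top is 45 mm above the counter. Turns about the upright axis, stays where left (0.06 N m friction). Rad, clockwise from above positive, -1.2 to 4.4; at 0 the mark points to the scale's +x. The dial reads zero when this equals the pointer's value.
- dial (a point): Point on the upright axis of the dial, at the top of the bezel (67 mm above the counter).
- bezel_zero (a point): Red zero mark on the bezel, 22 mm from the dial's axis; its x axis points outward along the mark.
- pointer_tip (a point): Tip of the black pointer, 22 mm from the dial's axis (point given at the height of the bezel's top); its x axis points along the pointer.
- jar: Small round jar with a yellow cap, 54 mm diameter, 75 mm tall, 0.16 kg, loose, standing on the pan at the start. Origin: centre of its underside, z up.
- coaster: Round cork coaster, fixed, 100 mm diameter, 4 mm thick. Origin: centre of its underside.
- mug: Blue mug, 76 mm across and 85 mm tall, a bystander near the far edge. Origin: centre of underside.
- sachets: Small open wooden box full of paper sachets, 90 x 140 x 55 mm, a bystander near the far edge. Origin: centre of underside.

How it is judged:
By the outcome, as a careful person would: the job done as asked, in the order asked, and still so for the second after the job is handed in, with the robot touching nothing.
Of tub1, tub2, tub3, tub4 only 3 to 4 are there at a start; the rules pass over those that are not, and their reading is None.
At some moment in a run one of tub1, tub2, tub3, tub4 may be knocked a few centimetres aside while the robot is not near it.
Once in a run the grip may slacken for a moment while it holds something.
It also fails if it takes over 210 s, if anything falls off the work surface, if the arm or the gripper's body presses on something with over 40 N, if the wrist force passes 120 N, or if a joint passes its speed limit or range.

## Working session

There is one attempt and no reset: what is moved stays moved. The work goes in short steps, Python scripts to look and compute and a tool call to move; the robot and the scene stay as the last step left them, time stands still between calls to the robot, and variables do not carry over. Pictures are saved under pics/ and viewed, about 12 in all and at most 16, crops included, and the job is handed in when it is done.

Besides the shell and the picture viewer there is one more tool, called by a JSON object that holds its "op" and its "data", one argument or row to a line. jog_arm: Moves the arm, as the interface text tells. Its arguments: {"type":"object","properties":{"claw":{"type":"array"},"xyz":{"type":"array"},"roll":{"type":"array"},"force":{"type":"number"}},"required":["claw","xyz","roll"]}

```bash
ls; mkdir -p pics
python3 - <<'E'
from bench import *
import cv2,numpy as np
s=get_state();print(s, ctrl.pinch_z)
for n in ("scene","side"):
    im,d=get_image(n);cv2.imwrite(f"pics/{n}0.png",im[:,:,::-1]);np.savez(f"{n}0.npz",im=im,d=d)
    print(n,camera_info(n))
print(camera_info("wrist"))
a=cv2.imread("pics/scene0.png");b=cv2.imread("pics/side0.png")
E
```

```text
pics
{'time': 0.0, 'joint_positions': array([-1.08891613,  0.32182118, -0.07003704,  1.4516966 ,  0.02258827,
        1.37078937, -0.05689455]), 'qd': array([ 0.00055923, -0.001147  ,  0.00148371, -0.00025677, -0.00083314,
        0.00104581,  0.00040336]), 'joint_torque': array([-6.43753697e-05, -4.91278303e+01, -4.03972026e-01, -3.12526309e+01,
       -6.38717436e-02,  4.38043533e-02,  1.79892613e-04]), 'position': array([0.29290337, 0.57963582, 0.22145148]), 'tool_rot': array([ 0.36531096,  1.53984381, -0.36831359]), 'ft_force': array([0.12155558, 0.51040548, 0.22503751]), 'torque': array([ 0.02333817,  0.01493177, -0.03761253]), 'grip_width': 1.0039299804737702} 0.0187
scene {'intrinsics': array([[374.54791651,   0.        , 252.6507026 ],
       [  0.        , 374.54791651, 194.06362906],
       [  0.        ,   0.        ,   1.        ]]), 'rvec': array([ 1.80422077,  1.80628798, -0.65749097]), 'tvec': array([ 0.00840507, -0.39372321,  1.46210661])}
side {'intrinsics': array([[365.3145409 ,   0.        , 254.46457126],
       [  0.        , 365.3145409 , 193.78669189],
       [  0.        ,   0.        ,   1.        ]]), 'rvec': array([ 2.01672123, -0.56773784,  0.33734615]), 'tvec': array([-0.50471928,  0.21739306,  0.83883443])}
{'intrinsics': array([[275.47919097,   0.        , 259.60831851],
       [  0.        , 275.47919097, 195.23642022],
       [  0.        ,   0.        ,   1.        ]]), 'tool_from_camera': array([[-7.95324485e-05, -2.43027518e-01,  9.70019391e-01,
        -1.62566346e-01],
       [ 9.99999925e-01, -3.86344521e-04, -1.48037322e-05,
        -1.33143608e-03],
       [ 3.78359391e-04,  9.70019317e-01,  2.43027530e-01,
        -6.65485852e-02],
       [ 0.00000000e+00,  0.00000000e+00,  0.00000000e+00,
         1.00000000e+00]])}
```

View pics/scene0.png

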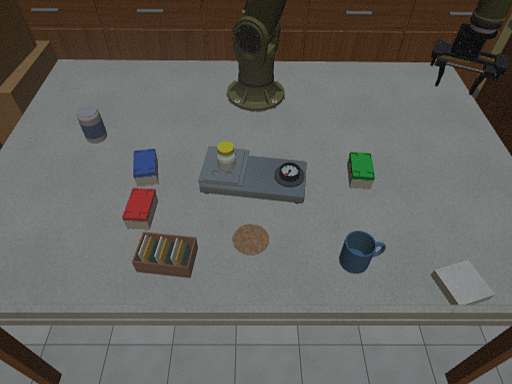

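View pics/side0.png

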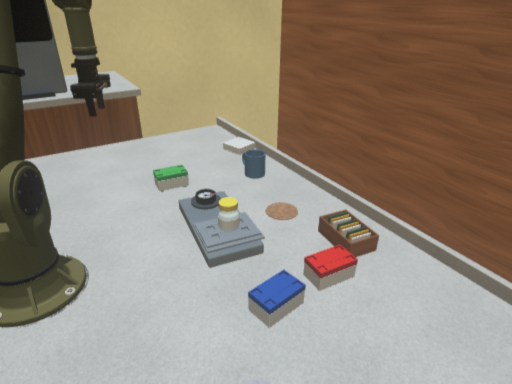

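```bash
cat > h.py <<'E'
from bench import *
import cv2,numpy as np
from scipy.spatial.transform import Rotation as R
def cam(n,s=None):
    c=camera_info(n);K=c["intrinsics"]
    if n=="wrist":
        s=s or get_state();T=np.eye(4);T[:3,:3]=R.from_rotvec(s["tool_rot"]).as_matrix();T[:3,3]=s["position"]
        W=T@c["tool_from_camera"];return K,W[:3,:3],W[:3,3]
    Rm=R.from_rotvec(c["rvec"]).as_matrix();return K,Rm.T,-Rm.T@c["tvec"]
def onplane(c,px,z):
    K,Rm,o=c;px=np.atleast_2d(np.asarray(px,float))
    d=(Rm@np.linalg.inv(K)@np.c_[px,np.ones(len(px))].T).T
    return o+d*((z-o[2])/d[:,2])[:,None]
def project(c,P):
    K,Rm,o=c;q=(K@Rm.T@(np.atleast_2d(P)-o).T).T;return q[:,:2]/q[:,2:]
RNG={"blue":((100,130,60),(130,255,255)),"green":((50,120,50),(80,255,255)),"red":((172,150,80),(180,255,255)),
 "red2":((0,150,80),(5,255,255)),"yellow":((24,150,80),(34,255,255)),"cork":((5,60,80),(20,180,255))}
def mask(im,c):
    h=cv2.cvtColor(im,cv2.COLOR_RGB2HSV);m=cv2.inRange(h,*RNG[c])
    return m|cv2.inRange(h,*RNG["red2"]) if c=="red" else m
def blobs(m,amin=60):
    cs,_=cv2.findContours(m,cv2.RETR_EXTERNAL,cv2.CHAIN_APPROX_NONE)
    return sorted([c[:,0,:] for c in cs if cv2.contourArea(c)>amin],key=lambda c:-cv2.contourArea(c))
def rect(P):
    (c,(w,h),a)=cv2.minAreaRect((P[:,:2]*1000).astype(np.float32))
    if w<h:w,h,a=h,w,a+90
    return np.round(c,1),round(w,1),round(h,1),round((a+90)%180-90,1)
def pose(s=None):
    s=s or get_state();M=R.from_rotvec(s["tool_rot"]).as_matrix();return s["position"],M
def go(target,yaw=None,s=None):
    """target TCP (m), yaw = world angle (deg) of jaw axis y; prints tool-frame mm shift + roll deg"""
    p,M=pose(s);t=M.T@(np.array(target)-p)*1000
    r=0
    if yaw is not None:
        cur=np.degrees(np.arctan2(M[1,1],M[0,1]));r=-((yaw-cur+90)%180-90)
    print("xyz",np.round(t,1),"roll",round(r,1),"dist",round(np.linalg.norm(t)))
E
cat > m1.py <<'E'
from h import *
p,M=pose();print(np.round(M,3))
for n in ("scene","side"):
    im=np.load(n+"0.npz")["im"];c=cam(n);print(n,np.round(c[2],3))
    for k,z in (("blue",.06),("green",.06),("red",.06),("yellow",.138),("cork",.004)):
        for b in blobs(mask(im,k))[:3]:
            print(k,b.mean(0).round(),*rect(onplane(c,b,z)))
E
python3 m1.py
```

```text
[[-0.001  0.451  0.893]
 [-0.002  0.893 -0.451]
 [-1.    -0.002  0.   ]]
scene [ 1.251 -0.022  0.852]
blue [144. 161.] [ 442.7 -336. ] 102.5 63.6 9.5
blue [366. 250.] [750.1 269.6] 97.2 37.8 -89.7
green [362. 166.] [454.5 316.3] 114.2 65.1 -5.5
red [139. 204.] [ 604.  -321.2] 103.2 62.8 -3.8
yellow [225. 147.] [463.3 -89.3] 45.1 41.6 -89.4
cork [164. 251.] [ 719.  -244.6] 147.3 100.7 83.2
cork [16. 92.] [ -40.7 -937.8] 719.7 122.6 9.6
cork [250. 239.] [681.5 -16.4] 97.2 95.4 0.2
side [ 0.101 -0.798  0.598]
blue [276. 289.] [ 437.  -341.4] 103.7 63.8 10.4
green [170. 171.] [444.  315.2] 98.0 54.6 -7.0
red [331. 259.] [ 599.9 -324.9] 106.3 69.1 -3.9
cork [413. 113.] [14969.1 14914. ] 39004.5 14913.7 26.9
cork [ 82. 124.] [ 356.  1246.2] 822.4 634.4 87.7
cork [348. 232.] [ 770.2 -209.1] 198.3 141.0 83.6
```

{"op": "jog_arm", "data": {
  "claw": [87,87,87,87,87],
  "xyz": [
    [-10,-30,25],
    [-20,-65,55],
    [-30,-100,90],
    [-40,-140,120],
    [-50,-175,150]
  ],
  "roll": [0,0,0,0,0]
}}

```text
time: 0.6
position: [0.3479, 0.3536, 0.2717]
tool_rot: [0.365, 1.54, -0.369]
ft_force: [0.1, -0.4, 1.2]
grip_width: 0.996
```

{"op": "jog_arm", "data": {
  "claw": [87,87,87,87,87],
  "xyz": [
    [-10,-35,30],
    [-20,-70,60],
    [-30,-105,90],
    [-30,-140,120],
    [-30,-175,150]
  ],
  "roll": [0,0,0,0,0]
}}

```text
time: 1.1
position: [0.403, 0.1279, 0.3023]
tool_rot: [0.365, 1.54, -0.368]
ft_force: [0.6, 0.1, 0.4]
grip_width: 1.004
```

{"op": "jog_arm", "data": {
  "claw": [87,87,87,87,87],
  "xyz": [
    [0,-35,30],
    [0,-70,60],
    [0,-105,90],
    [0,-140,120],
    [0,-170,145]
  ],
  "roll": [-6,-12,-18,-22,-26]
}}

```text
time: 1.6
position: [0.4556, -0.0919, 0.3025]
tool_rot: [0.009, 1.571, -0.011]
ft_force: [0.8, 0.1, -1.0]
grip_width: 0.996
```

```bash
cat > look.py <<'E'
import sys
from h import *
n=sys.argv[1]
s=get_state();im,d=get_image("wrist");cv2.imwrite(f"pics/{n}.png",im[:,:,::-1]);np.savez(n+".npz",im=im,d=d,p=s["position"],r=s["tool_rot"])
p,M=pose(s);print("t",s["time"],"pos",np.round(p,4),"yaw",np.degrees(np.arctan2(M[1,1],M[0,1])).round(2),"grip",round(s["grip_width"]*87,1),"F",np.round(s["ft_force"],1))
E
python3 look.py w1
```

```text
t 1.6 pos [ 0.4556 -0.0919  0.3025] yaw 89.28 grip 86.6 F [ 0.8  0.1 -1. ]
```

View pics/w1.png

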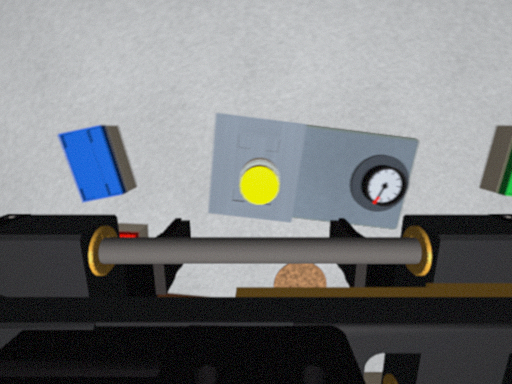

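```bash
cat > m2.py <<'E'
from h import *
import sys
f=np.load(sys.argv[1]+".npz");s=dict(position=f["p"],tool_rot=f["r"]);c=cam("wrist",s);im=f["im"]
for k,z in (("yellow",.138),("blue",.06),("green",.06),("red",.06)):
    for b in blobs(mask(im,k))[:1]:
        print(k,b.mean(0).round(),b.min(0),b.max(0),*rect(onplane(c,b,z)))
h=cv2.cvtColor(im,cv2.COLOR_RGB2HSV)
w=cv2.inRange(h,(0,0,200),(180,60,255));
for b in blobs(w,200)[:3]: print("white",b.mean(0),rect(onplane(c,b,.060)))
g=cv2.inRange(h,(95,25,60),(120,110,190))
for b in blobs(g,2000)[:2]:
    ap=cv2.approxPolyDP(b.reshape(-1,1,2),4,True)[:,0,:];print("grey",ap.tolist(),onplane(c,ap,.064)[:,:2].round(4).tolist(),onplane(c,ap,.038)[:,:2].round(4).tolist())
E
python3 m2.py w1
```

```text
yellow [259. 185.] [241 166] [278 203] [457.3 -93.3] 45.8 45.0 -0.7
blue [ 92. 163.] [ 59 126] [124 201] [ 439.4 -339.3] 102.6 68.0 10.6
green [508. 175.] [499 151] [511 195] [463.  271.3] 67.6 17.7 11.7
red [128. 235.] [119 232] [137 237] [ 550.9 -301.5] 28.9 8.4 89.3
white [307.52337858  73.83257919] (array([328.5, -30. ]), 110.1, 76.7, -42.1)
white [298.97109827 228.64739884] (array([541.8, -32.2]), 88.8, 26.5, 89.3)
white [384.93006993 186.37762238] (array([477.8,  94. ]), 47.1, 43.4, 6.2)
grey [[216, 114], [209, 212], [282, 221], [293, 216], [344, 218], [349, 223], [395, 227], [403, 195], [389, 206], [374, 206], [361, 192], [361, 178], [370, 167], [386, 164], [404, 174], [406, 187], [417, 141]] [[0.371, -0.1531], [0.5142, -0.1712], [0.5301, -0.0598], [0.5222, -0.043], [0.5264, 0.0351], [0.5346, 0.0433], [0.5421, 0.1147], [0.4912, 0.1213], [0.5081, 0.1021], [0.5079, 0.0794], [0.4858, 0.058], [0.4645, 0.0564], [0.4483, 0.0683], [0.4442, 0.0913], [0.4593, 0.1192], [0.479, 0.1244], [0.4118, 0.1323]] [[0.3699, -0.1571], [0.5224, -0.1763], [0.5393, -0.0577], [0.5309, -0.0399], [0.5354, 0.0434], [0.5441, 0.0521], [0.552, 0.1281], [0.4979, 0.1351], [0.5159, 0.1147], [0.5156, 0.0905], [0.4921, 0.0678], [0.4694, 0.066], [0.4522, 0.0787], [0.4478, 0.1032], [0.4639, 0.1329], [0.4848, 0.1384], [0.4133, 0.1469]]
```

{"op": "jog_arm", "data": {
  "claw": [87,87,87,87,87],
  "xyz": [
    [45,-1,2],
    [90,-1,2],
    [135,-1,2],
    [175,-1,2],
    [200,-1,2]
  ],
  "roll": [0,0,0,0,0]
}}

```text
time: 2.15
position: [0.4559, -0.1009, 0.0996]
tool_rot: [0.01, 1.574, -0.019]
ft_force: [0.2, 0.2, 0.4]
grip_width: 1.001
```

{"op": "jog_arm", "data": {
  "claw": [87,87,50,50,50],
  "xyz": [
    [12,0,0],
    [22,0,0],
    [22,0,0],
    [22,0,0],
    [22,0,0]
  ],
  "roll": [0,0,0,0,0],
  "force": 25
}}

```text
time: 2.65
position: [0.4569, -0.1009, 0.0789]
tool_rot: [0.011, 1.572, -0.018]
ft_force: [-0.5, 0.9, 1.1]
grip_width: 0.806
```

{"op": "jog_arm", "data": {
  "claw": [40,40,40,40,40],
  "xyz": [
    [0,0,0],
    [0,0,0],
    [0,0,0],
    [0,0,0],
    [0,0,0]
  ],
  "roll": [0,0,0,0,0],
  "force": 25
}}

```text
time: 3.15
position: [0.4574, -0.1008, 0.0792]
tool_rot: [0.011, 1.571, -0.018]
ft_force: [0.8, 0.6, 0.5]
grip_width: 0.614
```

```bash
python3 -c "
from h import *
p,M=pose();print(M.round(4));go([.678,-.02,.17]);print(get_state()['joint_positions'].round(3))
for v in ([.009,1.571,-.011],[.365,1.54,-.368]):print(R.from_rotvec(v).as_matrix()[:,0].round(4))"
```

```text
[[ 1.000e-04  1.860e-02  9.998e-01]
 [-4.700e-03  9.998e-01 -1.860e-02]
 [-1.000e+00 -4.700e-03  2.000e-04]]
xyz [-91.2  84.5 219.1] roll 0 dist 252
[-0.556  0.059  0.739  2.079 -0.042  1.018  1.756]
[-2.0e-04 -1.3e-03 -1.0e+00]
[-9.0e-04 -1.7e-03 -1.0e+00]
```

{"op": "jog_arm", "data": {
  "claw": [40,40,40,40,40],
  "xyz": [
    [-20,0,0],
    [-50,0,0],
    [-90,0,0],
    [-90,20,30],
    [-90,35,65]
  ],
  "roll": [0,0,0,0,0]
}}

```text
time: 3.65
position: [0.524, -0.0661, 0.1709]
tool_rot: [0.014, 1.567, -0.016]
ft_force: [0.3, 0.2, -1.5]
grip_width: 0.613
```

{"op": "jog_arm", "data": {
  "claw": [40,40,40,40,40],
  "xyz": [
    [0,10,40],
    [0,20,80],
    [0,35,120],
    [0,50,150],
    [0,50,150]
  ],
  "roll": [0,0,0,0,0]
}}

```text
time: 4.15
position: [0.6774, -0.0152, 0.1687]
tool_rot: [0.009, 1.569, -0.013]
ft_force: [-0.2, 0.7, -1.9]
grip_width: 0.614
```

```bash
python3 look.py w2; python3 -c "
from h import *
go([.678,-.02,.022])"
```

```text
t 4.15 pos [ 0.6774 -0.0152  0.1687] yaw 89.19 grip 53.4 F [-0.2  0.7 -1.9]
xyz [147.1  -2.    2.7] roll 0 dist 147
```

View pics/w2.png

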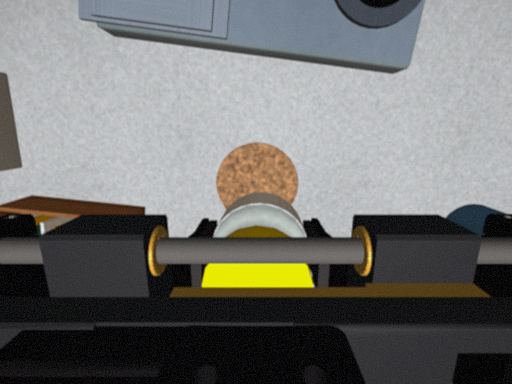

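```bash
python3 -c "
from h import *
c=cam('wrist');P=onplane(c,[[217,183],[298,183],[258,143]],.004);print(P.round(4))
q=P[:,:2];print((q[0]+q[1])/2, q[2]+[.05,0])
go([.678,-.02,.022])"
```

```text
[[ 0.6742 -0.0707  0.004 ]
 [ 0.6758  0.0275  0.004 ]
 [ 0.6273 -0.0201  0.004 ]]
[ 0.67503506 -0.02158401] [ 0.67731322 -0.02008448]
xyz [147.1  -2.    2.7] roll 0 dist 147
```

{"op": "jog_arm", "data": {
  "claw": [40,40,40,40,40],
  "xyz": [
    [40,-5,0],
    [80,-5,0],
    [110,-5,0],
    [130,-5,0],
    [140,-5,0]
  ],
  "roll": [0,0,0,0,0]
}}

```text
time: 4.7
position: [0.6724, -0.024, 0.0266]
tool_rot: [0.011, 1.575, -0.017]
ft_force: [-0.4, 0.4, -0.7]
grip_width: 0.611
```

{"op": "jog_arm", "data": {
  "claw": [40,40],
  "xyz": [
    [3,0,0],
    [5,0,0]
  ],
  "roll": [0,0]
}}

```text
time: 4.9
position: [0.6719, -0.0248, 0.022]
tool_rot: [0.011, 1.575, -0.018]
ft_force: [-0.8, -0.5, -1.1]
grip_width: 0.615
```

{"op": "jog_arm", "data": {
  "claw": [40,40],
  "xyz": [
    [2,0,0],
    [2,0,0]
  ],
  "roll": [0,0]
}}

```text
time: 5.1
position: [0.6726, -0.025, 0.0211]
tool_rot: [0.011, 1.574, -0.018]
ft_force: [-0.2, 0.2, -1.8]
grip_width: 0.611
```

{"op": "jog_arm", "data": {
  "claw": [40,40],
  "xyz": [
    [3,0,0],
    [3,0,0]
  ],
  "roll": [0,0]
}}

```text
time: 5.3
position: [0.6733, -0.0248, 0.0207]
tool_rot: [0.012, 1.573, -0.017]
ft_force: [-3.2, 1.6, 8.6]
grip_width: 0.613
```

Contact (8.6 N). Release gently, retreat straight up.

{"op": "jog_arm", "data": {
  "claw": [60,70,80,87,87],
  "xyz": [
    [0,0,0],
    [0,0,0],
    [0,0,0],
    [0,0,0],
    [0,0,0]
  ],
  "roll": [0,0,0,0,0]
}}

```text
time: 5.8
position: [0.6731, -0.0249, 0.0205]
tool_rot: [0.012, 1.573, -0.017]
ft_force: [-0.6, 0.5, -0.7]
grip_width: 0.951
```

{"op": "jog_arm", "data": {
  "claw": [87,87,87,87,87],
  "xyz": [
    [-10,0,0],
    [-40,0,0],
    [-80,0,0],
    [-130,0,0],
    [-180,0,0]
  ],
  "roll": [0,0,0,0,0]
}}

```text
time: 6.3
position: [0.6731, -0.0245, 0.2028]
tool_rot: [0.012, 1.573, -0.018]
ft_force: [0.1, 0.1, -0.6]
grip_width: 1.0
```

Run:
```python
from h import *
for n in ("scene","side"):
    im,d=get_image(n);np.savez(n+"0.npz",im=im,d=d)
    c=cam(n)
    for k,z in (("blue",.06),("green",.06),("red",.06),("yellow",.079)):
        for b in blobs(mask(im,k),40)[:1]: print(n,k,*rect(onplane(c,b,z)))
go([.60,-.323,.25],90-3.9); go([.455,-.0985,.30],82.8)
```

```text
scene blue [ 443.  -336.2] 102.6 63.7 10.1
scene green [454.4 316.5] 114.5 64.9 -6.1
scene red [ 604.9 -321.3] 105.1 63.0 -4.0
scene yellow [677.8 -22.1] 44.6 43.8 0.3
side blue [ 437.  -341.4] 103.7 63.8 10.4
side green [443.9 314.4] 98.2 55.5 -6.0
side red [ 599.9 -324.9] 106.3 69.1 -3.9
xyz [ -40.  -299.   -71.7] roll 2.8 dist 310
xyz [ -92.5  -77.4 -220.3] roll 6.1 dist 251
```

{"op": "jog_arm", "data": {
  "claw": [87,87,87,87,87],
  "xyz": [
    [-18,-15,-40],
    [-36,-30,-85],
    [-54,-45,-130],
    [-72,-60,-175],
    [-92,-77,-215]
  ],
  "roll": [1,2,4,5,6]
}}

```text
time: 6.9
position: [0.4581, -0.0988, 0.2995]
tool_rot: [0.096, 1.557, -0.099]
ft_force: [0.4, 0.1, 1.3]
grip_width: 1.001
```

{"op": "jog_arm", "data": {
  "claw": [87,87,87],
  "xyz": [
    [0,0,-5],
    [0,0,-5],
    [0,0,-5]
  ],
  "roll": [0,0,0]
}}

```text
time: 7.2
position: [0.4537, -0.0974, 0.2991]
tool_rot: [0.095, 1.557, -0.098]
ft_force: [0.2, 0.6, -0.5]
grip_width: 0.995
```

```bash
python3 look.py w3; python3 m2.py w3; python3 -c "
import cv2;a=cv2.imread('pics/w3.png');cv2.imwrite('pics/w3c.png',cv2.resize(a[90:240,180:430],None,fx=3.2,fy=3.2,interpolation=cv2.INTER_CUBIC))"
```

```text
t 7.2 pos [ 0.4537 -0.0974  0.2991] yaw 82.95 grip 86.6 F [ 0.2  0.6 -0.5]
blue [ 98. 179.] [ 62 142] [133 215] [ 439.4 -337.2] 105.0 70.1 10.2
white [151.9372043   90.63354839] (array([ 329.4, -231.7]), 233.9, 161.1, 69.9)
white [302.28925081  60.75439739] (array([317.9, -25. ]), 156.6, 132.6, 81.1)
white [234.6774744  221.44197952] (array([ 520.6, -109. ]), 439.0, 66.3, 82.9)
grey [[215, 116], [219, 217], [408, 212], [414, 177], [401, 191], [384, 193], [370, 181], [367, 169], [377, 153], [393, 149], [407, 153], [416, 171], [420, 121]] [[0.3686, -0.1504], [0.5152, -0.1686], [0.5425, 0.1166], [0.4892, 0.1246], [0.5082, 0.1059], [0.5081, 0.0808], [0.4873, 0.0606], [0.4689, 0.0566], [0.4474, 0.0714], [0.4445, 0.0941], [0.4527, 0.114], [0.4806, 0.1273], [0.4103, 0.1314]] [[0.3675, -0.1544], [0.5237, -0.1738], [0.5528, 0.1301], [0.496, 0.1387], [0.5162, 0.1187], [0.5162, 0.092], [0.494, 0.0704], [0.4744, 0.0662], [0.4515, 0.082], [0.4484, 0.1062], [0.4571, 0.1274], [0.4869, 0.1416], [0.4119, 0.1459]]
```

View pics/w3c.png

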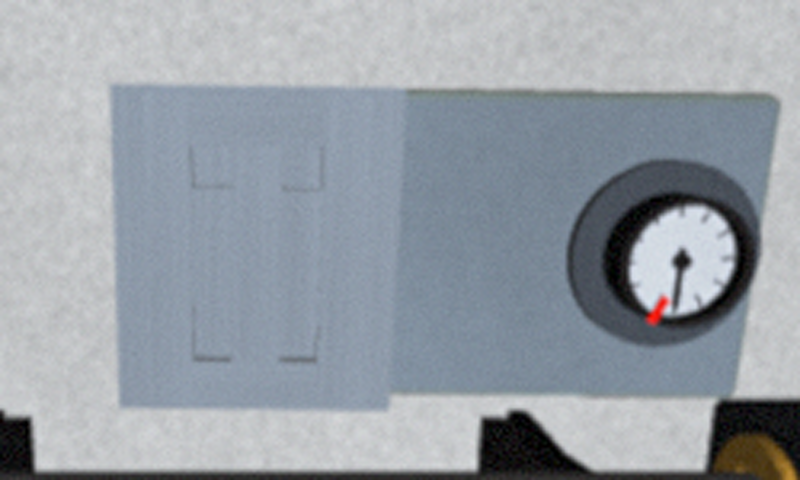

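```bash
cat > m3.py <<'E'
from h import *
f=np.load("w3.npz");c=cam("wrist",dict(position=f["p"],tool_rot=f["r"]))
full=lambda a:np.array(a)/3.2+[180,90]
def fit(px,loc,z):
    P=onplane(c,full(px),z)[:,:2]*1000;L=np.array(loc,float);pm,lm=P.mean(0),L.mean(0)
    U,S,V=np.linalg.svd((L-lm).T@(P-pm));Rm=(U@V).T;t=pm-Rm@lm
    print("centre",t.round(1),"yaw",np.degrees(np.arctan2(Rm[1,0],Rm[0,0])).round(2),"res",(P-(L@Rm.T+t)).round(1).tolist())
fit([(110,85),(407,90),(388,408),(120,407)],[(-75,-65),(-75,65),(75,65),(75,-65)],.064)
fit([(193,187),(323,189),(318,359),(194,358)],[(-31,-29),(-31,29),(49,29),(49,-29)],.0615)
fit([(110,85),(407,90),(388,408),(120,407),(193,187),(323,189),(318,359),(194,358)],[(-75,-65),(-75,65),(75,65),(75,-65),(-31,-29),(-31,29),(49,29),(49,-29)],.064)
print("dial face",onplane(c,full([(684,262)]),.06)*1000, "red",onplane(c,full([(657,312)]),.06)*1000)
E
python3 m3.py
```

```text
centre [450.7 -97.7] yaw -7.77 res [[1.6, 0.6], [1.9, -0.8], [-2.5, -1.1], [-1.0, 1.3]]
centre [451.7 -97.3] yaw -7.71 res [[0.1, -0.2], [0.3, 0.1], [-0.2, 0.3], [-0.1, -0.2]]
centre [451.  -97.5] yaw -7.75 res [[1.3, 0.4], [1.7, -1.0], [-2.7, -1.3], [-1.3, 1.1], [0.6, 0.2], [0.8, 0.1], [-0.3, 0.4], [-0.1, 0.2]]
dial face [[478.85279153  97.06868105  60.        ]] red [[501.08327637  84.56550218  60.        ]]
```

```bash
python3 -c "
from h import *
print(get_state()['joint_positions'].round(3));go([.439,-.338,.24],100.2)"
```

```text
[-0.67  -0.194  0.723  1.795  0.131  1.483  1.481]
xyz [  59.5 -240.5   14.2] roll -17.2 dist 248
```

{"op": "jog_arm", "data": {
  "claw": [87,87,87,87,87],
  "xyz": [
    [12,-48,3],
    [24,-96,6],
    [36,-144,9],
    [48,-192,12],
    [60,-240,14]
  ],
  "roll": [-3,-7,-11,-14,-17]
}}

```text
time: 7.75
position: [0.4404, -0.3321, 0.2405]
tool_rot: [-0.14, 1.558, 0.13]
ft_force: [0.5, 1.5, 1.1]
grip_width: 1.0
```

{"op": "jog_arm", "data": {
  "claw": [87,87,87],
  "xyz": [
    [0,0,0],
    [0,0,0],
    [0,0,0]
  ],
  "roll": [0,0,0]
}}

```text
time: 8.05
position: [0.4413, -0.3308, 0.24]
tool_rot: [-0.142, 1.56, 0.131]
ft_force: [-0.2, 0.4, 0.8]
grip_width: 0.996
```

```bash
python3 look.py w4; python3 m2.py w4
```

```text
t 8.05 pos [ 0.4413 -0.3308  0.24  ] yaw 99.96 grip 86.6 F [-0.2  0.4  0.8]
blue [254. 175.] [228 135] [279 215] [ 438.3 -340.6] 102.5 63.3 10.3
red [247. 278.] [222 264] [276 297] [ 585.2 -323.3] 76.0 51.7 -79.8
grey [[368, 237], [385, 237], [388, 230], [388, 237], [399, 237], [406, 214], [511, 213], [511, 184], [415, 148], [411, 156], [408, 150]] [[0.4911, -0.1794], [0.4872, -0.1575], [0.4771, -0.1564], [0.4865, -0.1536], [0.484, -0.1394], [0.4519, -0.14], [0.4271, -0.0086], [0.3913, -0.0236], [0.3693, -0.1547], [0.3794, -0.1565], [0.3731, -0.1623]] [[0.5001, -0.1669], [0.4959, -0.1433], [0.485, -0.1421], [0.4952, -0.1391], [0.4925, -0.1238], [0.4578, -0.1245], [0.4312, 0.017], [0.3926, 0.0009], [0.3689, -0.1403], [0.3798, -0.1422], [0.373, -0.1484]]
```

View pics/w4.png

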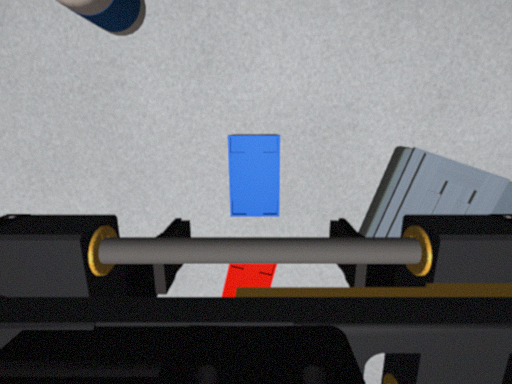

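```bash
python3 -c "
from h import *
go([.4383,-.3406,.075],100.3)"
```

```text
xyz [165.4  -8.3  -6.2] roll -0.3 dist 166
```

{"op": "jog_arm", "data": {
  "claw": [87,87,87,87,87],
  "xyz": [
    [40,-8,-6],
    [80,-8,-6],
    [120,-8,-6],
    [155,-8,-6],
    [165,-8,-6]
  ],
  "roll": [0,0,0,0,0]
}}

```text
time: 8.6
position: [0.4379, -0.3367, 0.0725]
tool_rot: [-0.141, 1.561, 0.138]
ft_force: [-1.0, 1.7, 1.0]
grip_width: 1.002
```

{"op": "jog_arm", "data": {
  "claw": [87,87,87],
  "xyz": [
    [0,0,0],
    [0,0,0],
    [0,0,0]
  ],
  "roll": [0,0,0]
}}

```text
time: 8.9
position: [0.4395, -0.3371, 0.0746]
tool_rot: [-0.143, 1.558, 0.138]
ft_force: [-0.2, -1.1, 0.9]
grip_width: 0.999
```

```bash
python3 -c "
from h import *
p,M=pose();print(p.round(4),M.round(4));go([.4383,-.3406,.025],100.3)"
```

```text
[ 0.4395 -0.3371  0.0746] [[ 0.0088 -0.1779  0.984 ]
 [-0.0025  0.984   0.1779]
 [-1.     -0.004   0.0082]]
xyz [49.6 -3.  -2.2] roll -0.1 dist 50
```

{"op": "jog_arm", "data": {
  "claw": [87,87,87,87,87],
  "xyz": [
    [15,-4,-2],
    [30,-4,-2],
    [45,-4,-2],
    [50,-4,-2],
    [50,-4,-2]
  ],
  "roll": [0,0,0,0,0]
}}

```text
time: 9.4
position: [0.4389, -0.3417, 0.0251]
tool_rot: [-0.143, 1.557, 0.138]
ft_force: [0.9, 0.2, 0.0]
grip_width: 1.003
```

{"op": "jog_arm", "data": {
  "claw": [75,65,58,58,58],
  "xyz": [
    [0,0,0],
    [0,0,0],
    [0,0,0],
    [0,0,0],
    [0,0,0]
  ],
  "roll": [0,0,0,0,0],
  "force": 40
}}

```text
time: 9.9
position: [0.4391, -0.3409, 0.0255]
tool_rot: [-0.142, 1.557, 0.139]
ft_force: [-0.9, 3.7, 5.5]
grip_width: 0.734
```

{"op": "jog_arm", "data": {
  "claw": [55,55,55],
  "xyz": [
    [0,0,0],
    [0,0,0],
    [0,0,0]
  ],
  "roll": [0,0,0],
  "force": 40
}}

```text
time: 10.2
position: [0.4392, -0.3409, 0.0255]
tool_rot: [-0.142, 1.557, 0.139]
ft_force: [-0.7, 1.2, 2.0]
grip_width: 0.73
```

```bash
python3 -c "
from h import *
p,M=pose();print(p.round(4),M.round(4))"
```

```text
[ 0.4392 -0.3409  0.0255] [[ 0.0095 -0.1782  0.9839]
 [-0.001   0.984   0.1782]
 [-1.     -0.0027  0.0091]]
```

{"op": "jog_arm", "data": {
  "claw": [55,55,55,55,55],
  "xyz": [
    [-10,0,0],
    [-35,0,0],
    [-75,0,0],
    [-115,0,0],
    [-140,0,0]
  ],
  "roll": [0,0,0,0,0]
}}

```text
time: 10.7
position: [0.4381, -0.3422, 0.1685]
tool_rot: [-0.143, 1.554, 0.136]
ft_force: [-0.7, 0.1, -2.4]
grip_width: 0.735
```

```bash
python3 -c "
from h import *
p,M=pose();print(p.round(4),get_state()['ft_force'],get_state()['grip_width']*87);go([.452,-.0975,.15],82.3)"
```

```text
[ 0.4381 -0.3422  0.1685] [-0.73664932  0.10071654 -2.39355802] 63.93313622040262
xyz [ 17.9 238.4  56.8] roll 17.9 dist 246
```

{"op": "jog_arm", "data": {
  "claw": [55,55,55,55,55],
  "xyz": [
    [0,45,11],
    [0,93,22],
    [5,140,34],
    [12,190,45],
    [18,230,55]
  ],
  "roll": [3,7,11,15,18]
}}

```text
time: 11.2
position: [0.4513, -0.1038, 0.1499]
tool_rot: [0.107, 1.554, -0.109]
ft_force: [1.1, 0.3, -3.0]
grip_width: 0.734
```

{"op": "jog_arm", "data": {
  "claw": [55,55,55],
  "xyz": [
    [0,5,0],
    [0,5,0],
    [0,5,0]
  ],
  "roll": [0,0,0]
}}

```text
time: 11.5
position: [0.452, -0.1007, 0.1501]
tool_rot: [0.108, 1.554, -0.111]
ft_force: [0.0, -0.9, -2.7]
grip_width: 0.735
```

```bash
cat > st.py <<'E'
import sys
from h import *
s=get_state();p,M=pose(s);print("t",s["time"],p.round(4),"down",M[:,0].round(4),"yaw",np.degrees(np.arctan2(M[1,1],M[0,1])).round(2),"F",s["ft_force"].round(1),"grip",round(s["grip_width"]*87,1),"q",s["joint_positions"].round(2))
a=[float(x) for x in sys.argv[1:]];go(np.array(a[:3])/1000,a[3] if len(a)>3 else None,s)
E
python3 st.py 452 -97.5 95 82.3
```

```text
t 11.5 [ 0.452  -0.1007  0.1501] down [ 0.014  -0.003  -0.9999] yaw 81.99 F [ 0.  -0.9 -2.7] grip 63.9 q [-0.62 -0.08  0.75  2.02  0.06  1.16  1.54]
xyz [55.1  3.2 -1.2] roll -0.3 dist 55
```

{"op": "jog_arm", "data": {
  "claw": [55,55,55,55,55],
  "xyz": [
    [15,3,0],
    [30,3,0],
    [45,3,-1],
    [52,3,-1],
    [52,3,-1]
  ],
  "roll": [0,0,0,0,0]
}}

```text
time: 12.0
position: [0.4513, -0.0994, 0.0975]
tool_rot: [0.109, 1.555, -0.114]
ft_force: [-0.4, 0.2, -3.2]
grip_width: 0.734
```

```bash
python3 st.py 452 -97.5 84 82.3
```

```text
t 12.0 [ 0.4513 -0.0994  0.0975] down [ 0.0122 -0.004  -0.9999] yaw 81.84 F [-0.4  0.2 -3.2] grip 63.9 q [-0.61 -0.    0.78  2.09  0.01  1.05  1.59]
xyz [13.5  2.   0.2] roll -0.5 dist 14
```

{"op": "jog_arm", "data": {
  "claw": [55,55,55],
  "xyz": [
    [4,3,0],
    [8,3,0],
    [11,3,0]
  ],
  "roll": [0,-0.5,-0.5]
}}

```text
time: 12.3
position: [0.4522, -0.0965, 0.0866]
tool_rot: [0.102, 1.555, -0.107]
ft_force: [0.4, -0.4, -3.1]
grip_width: 0.733
```

```bash
python3 st.py 452 -97.5 84 82.3
```

```text
t 12.3 [ 0.4522 -0.0965  0.0866] down [ 0.0128 -0.004  -0.9999] yaw 82.37 F [ 0.4 -0.4 -3.1] grip 63.8 q [-0.61  0.02  0.78  2.1  -0.01  1.02  1.61]
xyz [ 2.6 -1.  -0.1] roll 0.1 dist 3
```

{"op": "jog_arm", "data": {
  "claw": [55,55,55],
  "xyz": [
    [2,-1,0],
    [4,-1,0],
    [4,-1,0]
  ],
  "roll": [0,0,0]
}}

```text
time: 12.6
position: [0.4524, -0.0971, 0.0828]
tool_rot: [0.102, 1.555, -0.106]
ft_force: [-0.1, 1.7, 2.1]
grip_width: 0.733
```

```bash
python3 st.py 452 -97.5 84 82.3
```

```text
t 12.6 [ 0.4524 -0.0971  0.0828] down [ 0.013  -0.0033 -0.9999] yaw 82.38 F [-0.1  1.7  2.1] grip 63.8 q [-0.61  0.02  0.78  2.1  -0.02  1.01  1.62]
xyz [-1.2 -0.5 -0.3] roll 0.1 dist 1
```

{"op": "jog_arm", "data": {
  "claw": [66,70,78,87,87],
  "xyz": [
    [0,0,0],
    [0,0,0],
    [0,0,0],
    [0,0,0],
    [0,0,0]
  ],
  "roll": [0,0,0,0,0]
}}

```text
time: 13.1
position: [0.4525, -0.0972, 0.0829]
tool_rot: [0.102, 1.555, -0.106]
ft_force: [0.5, 0.2, 0.6]
grip_width: 0.964
```

{"op": "jog_arm", "data": {
  "claw": [87,87,87,87,87],
  "xyz": [
    [-10,0,0],
    [-40,0,0],
    [-90,0,0],
    [-140,0,0],
    [-190,0,0]
  ],
  "roll": [0,0,0,0,0]
}}

```text
time: 13.6
position: [0.4495, -0.0969, 0.2757]
tool_rot: [0.103, 1.553, -0.106]
ft_force: [0.9, 0.8, -1.0]
grip_width: 0.995
```

{"op": "jog_arm", "data": {
  "claw": [87,87,87],
  "xyz": [
    [0,0,0],
    [0,0,0],
    [0,0,0]
  ],
  "roll": [0,0,0]
}}

```text
time: 13.9
position: [0.4488, -0.097, 0.2747]
tool_rot: [0.103, 1.555, -0.107]
ft_force: [0.8, -0.3, 0.5]
grip_width: 0.998
```

```bash
cat > lid.py <<'E'
import sys
from h import *
n,k,z=sys.argv[1],sys.argv[2],float(sys.argv[3])
f=np.load(n+".npz");c=cam("wrist",dict(position=f["p"],tool_rot=f["r"]))
b=blobs(mask(f["im"],k))[0];print(k,b.min(0),b.max(0),*rect(onplane(c,b,z)))
E
python3 look.py w5; python3 lid.py w5 blue .117; python3 st.py 602 -323 240 86
```

```text
t 13.9 pos [ 0.4488 -0.097   0.2747] yaw 82.32 grip 86.8 F [ 0.8 -0.3  0.5]
blue [232 141] [287 226] [451.7 -98.8] 103.6 64.0 -7.4
t 13.95 [ 0.4485 -0.0969  0.2743] down [ 0.0119 -0.0031 -0.9999] yaw 82.33 F [-0.3 -0.2 -0.6] grip 87.2 q [-0.64 -0.2   0.7   1.85  0.13  1.43  1.47]
xyz [  36.8 -203.5  181.9] roll -3.7 dist 275
```

View pics/w5.png

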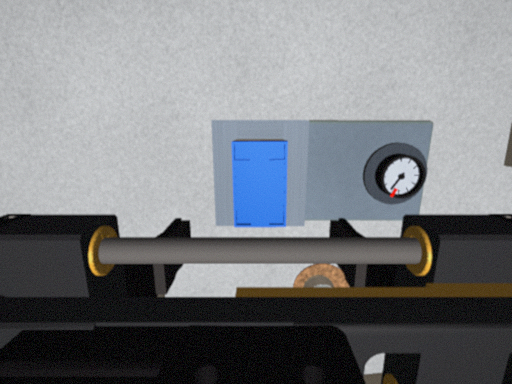

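{"op": "jog_arm", "data": {
  "claw": [87,87,87,87,87],
  "xyz": [
    [0,-36,32],
    [5,-72,64],
    [10,-108,96],
    [20,-144,128],
    [30,-175,155]
  ],
  "roll": [-1,-2,-3,-4,-4]
}}

```text
time: 14.45
position: [0.5797, -0.2925, 0.2436]
tool_rot: [0.047, 1.562, -0.053]
ft_force: [0.2, 0.5, 2.6]
grip_width: 0.998
```

{"op": "jog_arm", "data": {
  "claw": [87,87,87,87],
  "xyz": [
    [5,-27,26],
    [5,-27,26],
    [5,-27,26],
    [5,-27,26]
  ],
  "roll": [0,0,0,0]
}}

```text
time: 14.85
position: [0.6034, -0.3202, 0.2385]
tool_rot: [0.048, 1.563, -0.052]
ft_force: [-0.5, 0.4, 0.0]
grip_width: 0.999
```

```bash
python3 look.py w6; python3 lid.py w6 red .060; python3 st.py 602 -323 75 86
```

```text
t 14.85 pos [ 0.6034 -0.3202  0.2385] yaw 86.37 grip 87.0 F [-0.5  0.4  0. ]
red [231 136] [282 216] [ 599.9 -324.7] 102.0 62.7 -3.6
t 14.9 [ 0.6038 -0.3199  0.2394] down [ 0.0089 -0.0026 -1.    ] yaw 86.41 F [0.5 0.5 0.2] grip 86.9 q [-0.19  0.5   0.93  1.37 -0.41  1.45  2.23]
xyz [164.4  -2.9  -3.1] roll 0.4 dist 164
```

{"op": "jog_arm", "data": {
  "claw": [87,87,87,87,87],
  "xyz": [
    [40,-5,-5],
    [80,-5,-5],
    [120,-5,-5],
    [155,-5,-5],
    [164,-5,-5]
  ],
  "roll": [0,0,0,0,0]
}}

```text
time: 15.4
position: [0.5983, -0.3213, 0.0724]
tool_rot: [0.049, 1.565, -0.046]
ft_force: [0.2, 0.3, -1.0]
grip_width: 0.999
```

{"op": "jog_arm", "data": {
  "claw": [87,87,87],
  "xyz": [
    [0,0,0],
    [0,0,0],
    [0,0,0]
  ],
  "roll": [0,0,0]
}}

```text
time: 15.7
position: [0.5997, -0.3218, 0.0751]
tool_rot: [0.048, 1.561, -0.047]
ft_force: [0.1, 0.1, 0.2]
grip_width: 0.997
```

```bash
python3 st.py 599.9 -324.7 25 86.4
```

```text
t 15.7 [ 0.5997 -0.3218  0.0751] down [ 8.8e-03  3.0e-04 -1.0e+00] yaw 86.56 F [0.1 0.1 0.2] grip 86.7 q [-0.16  0.62  0.86  1.57 -0.5   1.18  2.31]
xyz [50.  -2.9 -0. ] roll 0.2 dist 50
```

{"op": "jog_arm", "data": {
  "claw": [87,87,87,87,87],
  "xyz": [
    [15,-4,0],
    [30,-4,0],
    [45,-4,0],
    [50,-4,0],
    [50,-4,0]
  ],
  "roll": [0,0,0,0,0]
}}

```text
time: 16.2
position: [0.5988, -0.3252, 0.023]
tool_rot: [0.049, 1.564, -0.046]
ft_force: [-0.3, 0.8, 0.1]
grip_width: 1.0
```

{"op": "jog_arm", "data": {
  "claw": [75,65,58,58,58],
  "xyz": [
    [0,0,0],
    [0,0,0],
    [0,0,0],
    [0,0,0],
    [0,0,0]
  ],
  "roll": [0,0,0,0,0],
  "force": 40
}}

```text
time: 16.7
position: [0.5992, -0.3248, 0.0235]
tool_rot: [0.049, 1.564, -0.045]
ft_force: [-0.1, 1.2, 2.3]
grip_width: 0.731
```

{"op": "jog_arm", "data": {
  "claw": [55,55,55],
  "xyz": [
    [0,0,0],
    [0,0,0],
    [0,0,0]
  ],
  "roll": [0,0,0]
}}

```text
time: 17.0
position: [0.5992, -0.3248, 0.0236]
tool_rot: [0.049, 1.564, -0.045]
ft_force: [-0.6, 0.1, -0.4]
grip_width: 0.733
```

```bash
python3 st.py 599.9 -324.7 25 86.4
```

```text
t 17.0 [ 0.5992 -0.3248  0.0236] down [ 0.0066  0.0021 -1.    ] yaw 86.57 F [-0.6  0.1 -0.4] grip 63.8 q [-0.13  0.67  0.82  1.6  -0.54  1.11  2.34]
xyz [-1.4  0.1  0.7] roll 0.2 dist 2
```

{"op": "jog_arm", "data": {
  "claw": [55,55,55,55,55],
  "xyz": [
    [-10,0,0],
    [-40,0,0],
    [-85,0,0],
    [-130,0,0],
    [-175,0,0]
  ],
  "roll": [0,0,0,0,0]
}}

```text
time: 17.5
position: [0.5974, -0.3253, 0.2004]
tool_rot: [0.049, 1.564, -0.046]
ft_force: [1.3, -0.2, -2.7]
grip_width: 0.736
```

```bash
python3 st.py 451 -97 195 82.3
```

```text
t 17.5 [ 0.5974 -0.3253  0.2004] down [ 0.006   0.0019 -1.    ] yaw 86.53 F [ 1.3 -0.2 -2.7] grip 64.1 q [-0.18  0.52  0.92  1.43 -0.42  1.39  2.26]
xyz [   5.  219. -160.] roll 4.2 dist 271
```

{"op": "jog_arm", "data": {
  "claw": [55,55,55,55,55],
  "xyz": [
    [0,36,-26],
    [0,72,-52],
    [0,108,-78],
    [0,144,-105],
    [0,180,-130]
  ],
  "roll": [1,2,3,4,4]
}}

```text
time: 18.0
position: [0.4767, -0.1371, 0.1993]
tool_rot: [0.105, 1.564, -0.102]
ft_force: [0.2, 0.6, -2.4]
grip_width: 0.732
```

{"op": "jog_arm", "data": {
  "claw": [55,55,55,55],
  "xyz": [
    [0,25,-18],
    [0,28,-20],
    [0,28,-20],
    [0,28,-20]
  ],
  "roll": [0,0,0,0]
}}

```text
time: 18.4
position: [0.4609, -0.1083, 0.1995]
tool_rot: [0.107, 1.563, -0.104]
ft_force: [0.8, -0.3, -2.9]
grip_width: 0.73
```

```bash
python3 st.py 451 -97 148 82.3
```

```text
t 18.4 [ 0.4609 -0.1083  0.1995] down [ 0.0053  0.0011 -1.    ] yaw 82.31 F [ 0.8 -0.3 -2.9] grip 63.5 q [-0.83 -0.13  0.95  1.93  0.11  1.28  1.52]
xyz [ 51.5   9.8 -11.6] roll 0.0 dist 54
```

{"op": "jog_arm", "data": {
  "claw": [55,55,55,55,55],
  "xyz": [
    [0,10,-12],
    [10,10,-12],
    [25,10,-12],
    [40,10,-12],
    [46,10,-12]
  ],
  "roll": [0,0,0,0,0]
}}

```text
time: 18.9
position: [0.4499, -0.0985, 0.1517]
tool_rot: [0.107, 1.565, -0.108]
ft_force: [-0.7, -0.5, -3.7]
grip_width: 0.731
```

```bash
python3 st.py 451 -97 140 82.3
```

```text
t 18.9 [ 0.4499 -0.0985  0.1517] down [ 0.0026 -0.001  -1.    ] yaw 82.15 F [-0.7 -0.5 -3.7] grip 63.6 q [-0.83 -0.11  0.95  2.02  0.1   1.18  1.51]
xyz [11.7  1.6  0.9] roll -0.1 dist 12
```

{"op": "jog_arm", "data": {
  "claw": [55,55,55],
  "xyz": [
    [5,2,1],
    [9,2,1],
    [12,2,1]
  ],
  "roll": [0,0,0]
}}

```text
time: 19.2
position: [0.4515, -0.097, 0.1396]
tool_rot: [0.107, 1.565, -0.109]
ft_force: [0.1, 0.3, -2.3]
grip_width: 0.73
```

```bash
python3 st.py 451 -97 134 82.3
```

```text
t 19.2 [ 0.4515 -0.097   0.1396] down [ 0.0027 -0.0017 -1.    ] yaw 82.13 F [ 0.1  0.3 -2.3] grip 63.5 q [-0.84 -0.09  0.97  2.04  0.08  1.15  1.53]
xyz [ 5.6 -0.1 -0.5] roll -0.2 dist 6
```

{"op": "jog_arm", "data": {
  "claw": [55,55,55,55],
  "xyz": [
    [2,0,0],
    [4,0,0],
    [6,0,0],
    [6,0,0]
  ],
  "roll": [0,0,0,0]
}}

```text
time: 19.6
position: [0.4518, -0.097, 0.1339]
tool_rot: [0.107, 1.565, -0.109]
ft_force: [-0.3, -0.0, -0.2]
grip_width: 0.73
```

```bash
python3 st.py 451 -97 134 82.3
```

```text
t 19.6 [ 0.4518 -0.097   0.1339] down [ 0.0034 -0.0015 -1.    ] yaw 82.14 F [-0.3 -0.  -0.2] grip 63.5 q [-0.84 -0.08  0.97  2.04  0.07  1.14  1.54]
xyz [-0.1 -0.1 -0.8] roll -0.2 dist 1
```

Tips at 0.1103 m, expected home 0.110. A little further down, then release.

{"op": "jog_arm", "data": {
  "claw": [55,55],
  "xyz": [
    [2,0,-1],
    [2,0,-1]
  ],
  "roll": [0,0]
}}

```text
time: 19.8
position: [0.4517, -0.097, 0.1324]
tool_rot: [0.107, 1.563, -0.109]
ft_force: [0.8, -0.4, 2.3]
grip_width: 0.731
```

{"op": "jog_arm", "data": {
  "claw": [66,70,78,87,87],
  "xyz": [
    [0,0,0],
    [0,0,0],
    [0,0,0],
    [0,0,0],
    [0,0,0]
  ],
  "roll": [0,0,0,0,0]
}}

```text
time: 20.3
position: [0.4516, -0.0969, 0.1324]
tool_rot: [0.107, 1.563, -0.108]
ft_force: [0.1, 0.2, 0.5]
grip_width: 0.964
```

{"op": "jog_arm", "data": {
  "claw": [87,87,87,87,87],
  "xyz": [
    [-10,0,0],
    [-40,0,0],
    [-80,0,0],
    [-120,0,0],
    [-150,0,0]
  ],
  "roll": [0,0,0,0,0]
}}

```text
time: 20.8
position: [0.4513, -0.0971, 0.2856]
tool_rot: [0.108, 1.56, -0.108]
ft_force: [0.7, 0.1, 0.1]
grip_width: 0.995
```

{"op": "jog_arm", "data": {
  "claw": [87,87,87],
  "xyz": [
    [0,0,0],
    [0,0,0],
    [0,0,0]
  ],
  "roll": [0,0,0]
}}

```text
time: 21.1
position: [0.4506, -0.0971, 0.2847]
tool_rot: [0.108, 1.561, -0.108]
ft_force: [-0.6, -0.7, -1.4]
grip_width: 0.999
```

```bash
python3 look.py w7; python3 lid.py w7 red .170
python3 - <<'E'
from h import *
for n in ("scene","side"):
    im,d=get_image(n);c=cam(n);cv2.imwrite(f"pics/{n}7.png",im[:,:,::-1])
    for b in blobs(mask(im,"green"),40)[:1]: print(n,"green",*rect(onplane(c,b,.06)))
E
python3 st.py 451 316 260 84
```

```text
t 21.1 pos [ 0.4506 -0.0971  0.2847] yaw 82.1 grip 86.9 F [-0.6 -0.7 -1.4]
red [228 143] [291 237] [450.4 -98.1] 100.0 63.6 -7.9
scene green [454.5 316.6] 114.9 64.7 -6.3
side green [443.9 314.6] 98.2 55.1 -6.0
t 21.25 [ 0.4506 -0.097   0.2845] down [ 0.0062 -0.001  -1.    ] yaw 82.11 F [0.  0.7 0. ] grip 87.3 q [-0.82 -0.23  0.85  1.83  0.18  1.47  1.42]
xyz [ 24.1 409.2 -56.4] roll -1.9 dist 414
```

View pics/side7.png

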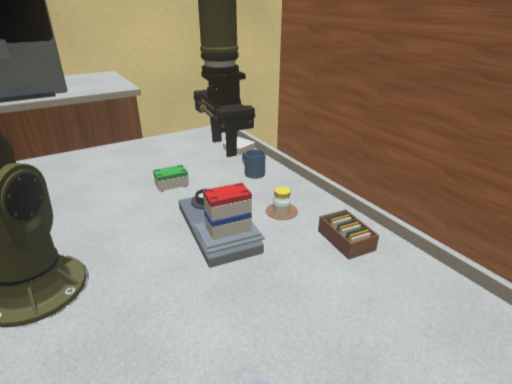

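{"op": "jog_arm", "data": {
  "claw": [87,87,87,87,87],
  "xyz": [
    [0,45,5],
    [0,90,10],
    [0,135,5],
    [5,180,-5],
    [10,215,-15]
  ],
  "roll": [0,0,0,0,0]
}}

```text
time: 21.75
position: [0.4645, 0.1208, 0.2732]
tool_rot: [0.105, 1.563, -0.108]
ft_force: [-0.5, -0.2, 0.2]
grip_width: 0.994
```

{"op": "jog_arm", "data": {
  "claw": [87,87,87,87,87],
  "xyz": [
    [5,45,-10],
    [10,90,-20],
    [20,135,-30],
    [30,170,-38],
    [30,194,-41]
  ],
  "roll": [0,0,0,-1,-2]
}}

```text
time: 22.25
position: [0.4477, 0.3212, 0.2397]
tool_rot: [0.072, 1.568, -0.079]
ft_force: [0.2, 0.6, 0.0]
grip_width: 0.997
```

{"op": "jog_arm", "data": {
  "claw": [87,87,87],
  "xyz": [
    [0,0,0],
    [0,0,0],
    [0,0,0]
  ],
  "roll": [0,0,0]
}}

```text
time: 22.55
position: [0.4482, 0.3194, 0.2394]
tool_rot: [0.073, 1.568, -0.082]
ft_force: [0.2, -0.4, -0.9]
grip_width: 0.999
```

```bash
python3 look.py w8; python3 lid.py w8 green .060; python3 st.py 449 315 75 84
```

```text
t 22.55 pos [0.4482 0.3194 0.2394] yaw 84.35 grip 86.9 F [ 0.2 -0.4 -0.9]
green [232 138] [283 218] [446.1 315.6] 102.5 63.4 -5.5
t 22.6 [0.4483 0.3194 0.2397] down [ 0.001  -0.0054 -1.    ] yaw 84.33 F [ 0.6 -1.3  0.3] grip 87.3 q [-1.12  0.1   0.49  1.69 -0.04  1.36  0.84]
xyz [164.7  -3.4   0.8] roll 0.3 dist 165
```

{"op": "jog_arm", "data": {
  "claw": [87,87,87,87,87],
  "xyz": [
    [40,-3,-2],
    [80,-3,-2],
    [120,-3,-2],
    [155,-3,-2],
    [164,-3,-2]
  ],
  "roll": [0,0,0,0,0]
}}

```text
time: 23.1
position: [0.4444, 0.3125, 0.0725]
tool_rot: [0.072, 1.572, -0.087]
ft_force: [-0.2, -0.4, -0.4]
grip_width: 0.996
```

{"op": "jog_arm", "data": {
  "claw": [87,87,87],
  "xyz": [
    [0,0,0],
    [0,0,0],
    [0,0,0]
  ],
  "roll": [0,0,0]
}}

```text
time: 23.4
position: [0.4458, 0.3132, 0.0746]
tool_rot: [0.074, 1.57, -0.086]
ft_force: [0.9, -0.2, -0.3]
grip_width: 0.998
```

```bash
python3 st.py 446.1 315.6 25 84.5
```

```text
t 23.4 [0.4458 0.3132 0.0746] down [-0.001  -0.0072 -1.    ] yaw 84.16 F [ 0.9 -0.2 -0.3] grip 86.8 q [-1.09  0.24  0.48  1.9  -0.12  1.04  0.91]
xyz [49.6  2.8  0.1] roll -0.3 dist 50
```

{"op": "jog_arm", "data": {
  "claw": [87,87,87,87,87],
  "xyz": [
    [15,3,0],
    [30,3,0],
    [45,3,0],
    [49,3,0],
    [49,3,0]
  ],
  "roll": [0,0,0,0,0]
}}

```text
time: 23.9
position: [0.4452, 0.315, 0.024]
tool_rot: [0.073, 1.572, -0.088]
ft_force: [-0.2, -0.5, 0.3]
grip_width: 1.001
```

{"op": "jog_arm", "data": {
  "claw": [75,65,58,58,58],
  "xyz": [
    [0,0,0],
    [0,0,0],
    [0,0,0],
    [0,0,0],
    [0,0,0]
  ],
  "roll": [0,0,0,0,0],
  "force": 40
}}

```text
time: 24.4
position: [0.4456, 0.3156, 0.0245]
tool_rot: [0.073, 1.571, -0.087]
ft_force: [0.4, 0.7, 0.3]
grip_width: 0.734
```

{"op": "jog_arm", "data": {
  "claw": [55,55,55],
  "xyz": [
    [0,0,0],
    [0,0,0],
    [0,0,0]
  ],
  "roll": [0,0,0]
}}

```text
time: 24.7
position: [0.4456, 0.3156, 0.0245]
tool_rot: [0.073, 1.571, -0.087]
ft_force: [0.5, 0.8, -0.6]
grip_width: 0.733
```

```bash
python3 st.py 446.1 315.6 25 84.5
```

```text
t 24.7 [0.4456 0.3156 0.0245] down [-0.002  -0.0084 -1.    ] yaw 84.17 F [ 0.5  0.8 -0.6] grip 63.8 q [-1.07  0.31  0.46  1.93 -0.16  0.95  0.94]
xyz [-0.5  0.1  0.5] roll -0.3 dist 1
```

{"op": "jog_arm", "data": {
  "claw": [55,55,55,55,55],
  "xyz": [
    [-10,0,0],
    [-50,0,0],
    [-100,0,0],
    [-150,0,0],
    [-195,0,0]
  ],
  "roll": [0,0,0,0,0]
}}

```text
time: 25.2
position: [0.4457, 0.3165, 0.2221]
tool_rot: [0.074, 1.571, -0.087]
ft_force: [1.2, 1.4, -3.8]
grip_width: 0.731
```

{"op": "jog_arm", "data": {
  "claw": [55,55,55,55,55],
  "xyz": [
    [-15,-40,10],
    [-18,-85,20],
    [-18,-125,30],
    [-18,-165,40],
    [-18,-205,45]
  ],
  "roll": [0,0,0,0,0]
}}

```text
time: 25.7
position: [0.4693, 0.1056, 0.2419]
tool_rot: [0.075, 1.571, -0.088]
ft_force: [0.4, -0.6, -3.9]
grip_width: 0.732
```

```bash
python3 st.py 451 -97 238 82.3
```

```text
t 25.7 [0.4693 0.1056 0.2419] down [-0.0023 -0.0083 -1.    ] yaw 84.06 F [ 0.4 -0.6 -3.9] grip 63.7 q [-0.96 -0.08  0.65  1.84  0.06  1.37  1.14]
xyz [   5.6 -203.4    2.8] roll 1.8 dist 203
```

{"op": "jog_arm", "data": {
  "claw": [55,55,55,55,55],
  "xyz": [
    [0,-42,1],
    [0,-85,2],
    [0,-125,3],
    [0,-165,3],
    [0,-200,3]
  ],
  "roll": [0,1,2,2,2]
}}

```text
time: 26.2
position: [0.4503, -0.0963, 0.2435]
tool_rot: [0.104, 1.571, -0.116]
ft_force: [0.6, 0.5, -3.4]
grip_width: 0.735
```

{"op": "jog_arm", "data": {
  "claw": [55,55,55],
  "xyz": [
    [0,-3,0],
    [0,-3,0],
    [0,-3,0]
  ],
  "roll": [0,0,0]
}}

```text
time: 26.5
position: [0.4496, -0.0982, 0.2434]
tool_rot: [0.104, 1.571, -0.115]
ft_force: [0.1, 0.6, -3.7]
grip_width: 0.731
```

```bash
python3 st.py 451 -97 203 82.3
```

```text
t 26.5 [ 0.4496 -0.0982  0.2434] down [-0.0036 -0.0064 -1.    ] yaw 82.0 F [ 0.1  0.6 -3.7] grip 63.6 q [-0.8  -0.2   0.85  1.89  0.16  1.39  1.45]
xyz [40.4  1.7  1.3] roll -0.3 dist 40
```

{"op": "jog_arm", "data": {
  "claw": [55,55,55,55,55],
  "xyz": [
    [10,2,1],
    [20,2,1],
    [30,2,1],
    [39,2,1],
    [39,2,1]
  ],
  "roll": [0,0,0,0,0]
}}

```text
time: 27.0
position: [0.4496, -0.0965, 0.2026]
tool_rot: [0.104, 1.574, -0.116]
ft_force: [-1.4, -0.0, -3.0]
grip_width: 0.734
```

```bash
python3 st.py 451 -97 193 82.3
```

```text
t 27.0 [ 0.4496 -0.0965  0.2026] down [-0.0068 -0.0071 -1.    ] yaw 82.01 F [-1.4 -0.  -3. ] grip 63.9 q [-0.8  -0.16  0.88  1.95  0.14  1.3   1.47]
xyz [ 9.6 -0.2  1.6] roll -0.3 dist 10
```

{"op": "jog_arm", "data": {
  "claw": [55,55,55],
  "xyz": [
    [1,0,2],
    [5,0,2],
    [9,0,2]
  ],
  "roll": [0,0,0]
}}

```text
time: 27.3
position: [0.4518, -0.0969, 0.1936]
tool_rot: [0.104, 1.574, -0.116]
ft_force: [-0.8, 0.6, -2.4]
grip_width: 0.733
```

```bash
python3 st.py 451 -97 187 82.3
```

```text
t 27.3 [ 0.4518 -0.0969  0.1936] down [-0.0063 -0.0071 -1.    ] yaw 82.0 F [-0.8  0.6 -2.4] grip 63.8 q [-0.8  -0.14  0.89  1.96  0.13  1.28  1.48]
xyz [ 6.6 -0.2 -0.7] roll -0.3 dist 7
```

{"op": "jog_arm", "data": {
  "claw": [55,55,55,55],
  "xyz": [
    [2,0,0],
    [4,0,0],
    [6,0,0],
    [6,0,0]
  ],
  "roll": [0,0,0,0]
}}

```text
time: 27.7
position: [0.4518, -0.097, 0.1878]
tool_rot: [0.104, 1.574, -0.116]
ft_force: [-0.8, 0.5, -0.2]
grip_width: 0.731
```

```bash
python3 st.py 451 -97 187 82.3
```

```text
t 27.7 [ 0.4518 -0.097   0.1878] down [-0.0061 -0.0071 -1.    ] yaw 82.0 F [-0.8  0.5 -0.2] grip 63.6 q [-0.8  -0.14  0.9   1.97  0.12  1.27  1.48]
xyz [ 0.8 -0.1 -0.8] roll -0.3 dist 1
```

{"op": "jog_arm", "data": {
  "claw": [55,55],
  "xyz": [
    [2,0,0],
    [2,0,0]
  ],
  "roll": [0,0]
}}

```text
time: 27.9
position: [0.452, -0.097, 0.1861]
tool_rot: [0.104, 1.573, -0.116]
ft_force: [-1.1, 0.3, 1.6]
grip_width: 0.736
```

{"op": "jog_arm", "data": {
  "claw": [66,70,78,87,87],
  "xyz": [
    [0,0,0],
    [0,0,0],
    [0,0,0],
    [0,0,0],
    [0,0,0]
  ],
  "roll": [0,0,0,0,0]
}}

```text
time: 28.4
position: [0.452, -0.097, 0.1861]
tool_rot: [0.104, 1.573, -0.116]
ft_force: [-0.4, -0.3, -0.0]
grip_width: 0.96
```

{"op": "jog_arm", "data": {
  "claw": [87,87,87,87,87],
  "xyz": [
    [-10,0,0],
    [-30,0,0],
    [-60,0,0],
    [-80,0,0],
    [-100,0,0]
  ],
  "roll": [0,0,0,0,0]
}}

```text
time: 28.9
position: [0.4529, -0.0964, 0.288]
tool_rot: [0.104, 1.572, -0.115]
ft_force: [0.6, 0.3, -0.8]
grip_width: 1.0
```

```bash
python3 st.py 477 96 240 82.3
```

```text
t 28.9 [ 0.4529 -0.0964  0.288 ] down [-0.0042 -0.0066 -1.    ] yaw 81.99 F [ 0.6  0.3 -0.8] grip 87.0 q [-0.8  -0.21  0.83  1.81  0.16  1.48  1.44]
xyz [ 46.6 194.2  -2.8] roll -0.3 dist 200
```

{"op": "jog_arm", "data": {
  "claw": [87,87,87,87,87],
  "xyz": [
    [0,45,0],
    [0,90,0],
    [5,135,0],
    [20,175,-3],
    [46,192,-3]
  ],
  "roll": [0,0,0,0,0]
}}

```text
time: 29.4
position: [0.4773, 0.0991, 0.2419]
tool_rot: [0.102, 1.569, -0.109]
ft_force: [0.2, -0.5, -0.4]
grip_width: 1.003
```

{"op": "jog_arm", "data": {
  "claw": [87,87,87],
  "xyz": [
    [15,0,0],
    [15,0,0],
    [15,0,0]
  ],
  "roll": [0,0,0]
}}

```text
time: 29.7
position: [0.4776, 0.0987, 0.2278]
tool_rot: [0.102, 1.568, -0.109]
ft_force: [0.1, -0.1, 0.3]
grip_width: 0.999
```

```bash
python3 look.py w9; python3 lid.py w9 green .222; python3 st.py 477 96 240 82.3; python3 -c "
import cv2
a=cv2.imread('pics/w9.png')[90:240,100:420];cv2.imwrite('pics/w9c.png',cv2.resize(a,None,fx=2.5,fy=2.5,interpolation=cv2.INTER_CUBIC))"
```

```text
t 29.7 pos [0.4776 0.0987 0.2278] yaw 82.31 grip 86.9 F [ 0.1 -0.1  0.3]
green [  0 154] [ 20 217] [427.2 -53.7] 42.6 12.6 -20.7
t 29.75 [0.478  0.0985 0.2282] down [ 8.0e-04 -3.8e-03 -1.0e+00] yaw 82.27 F [-0.3 -0.   0.2] grip 86.9 q [-0.94 -0.06  0.66  1.85  0.04  1.34  1.15]
xyz [-11.8  -2.6  -0.6] roll -0.0 dist 12
```

View pics/w9c.png

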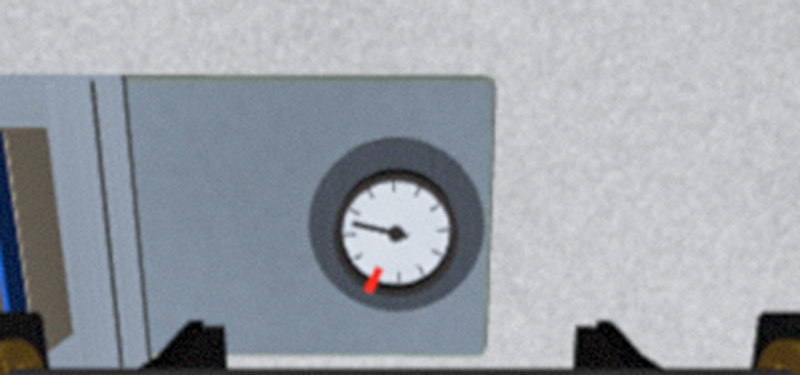

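```bash
cat > dial.py <<'E'
import sys
from h import *
f=np.load(sys.argv[1]+".npz");c=cam("wrist",dict(position=f["p"],tool_rot=f["r"]));im=f["im"];h=cv2.cvtColor(im,cv2.COLOR_RGB2HSV)
w=cv2.inRange(h,(0,0,150),(180,70,255));q=project(c,[.477,.096,.063])[0]
bs=[b for b in blobs(w,150) if np.linalg.norm(b.mean(0)-q)<30];
F=np.zeros_like(w)
for b in bs[:1]:cv2.drawContours(F,[cv2.convexHull(b.reshape(-1,1,2))],-1,255,-1)
(cx,cy),ax,_=cv2.fitEllipse(cv2.convexHull(bs[0].reshape(-1,1,2)));print("face px",cx,cy,ax)
Z=.063
C=onplane(c,[(cx,cy)],Z)[0]
ang=lambda v:-np.arctan2(v[:,1],v[:,0])
r=mask(im,"red");ys,xs=np.nonzero(r);P=onplane(c,np.c_[xs,ys],Z);k=np.linalg.norm(P[:,:2]-C[:2],axis=1)<.035;P=P[k]
dk=cv2.bitwise_and(cv2.inRange(h,(0,0,0),(180,255,110)),F)&~cv2.dilate(r,np.ones((3,3)));ys,xs=np.nonzero(dk)
D=onplane(c,np.c_[xs,ys],Z);Wt=255-h[ys,xs,2].astype(float);rad=np.linalg.norm(D[:,:2]-C[:2],axis=1);k=(rad>.006)&(rad<.0155);D,Wt=D[k],Wt[k]
v=(Wt[:,None]*(D[:,:2]-C[:2]));pa=ang(v.sum(0)[None])[0];ra=ang((P[:,:2].mean(0)-C[:2])[None])[0]
print("dial",C.round(4),"n",len(P),len(D),"spread",np.round(np.std(((ang(D[:,:2]-C[:2])-pa+np.pi)%(2*np.pi))-np.pi),2),"red cw deg",np.degrees(ra).round(1),"ptr",np.degrees(pa).round(1),"diff",np.degrees((pa-ra+np.pi)%(2*np.pi)-np.pi).round(1))
E
python3 dial.py w9
```

```text
face px 258.0326232910156 182.43028259277344 (40.64096450805664, 42.231788635253906)
dial [0.4762 0.0951 0.063 ] n 36 8 spread 0.05 red cw deg 32.5 ptr 107.3 diff 74.8
```

{"op": "jog_arm", "data": {
  "claw": [87,87,87,87,87],
  "xyz": [
    [30,-3,-1],
    [60,-3,-1],
    [95,-3,-1],
    [125,-3,-1],
    [140,-3,-1]
  ],
  "roll": [0,0,0,0,0]
}}

```text
time: 30.25
position: [0.4762, 0.0942, 0.0873]
tool_rot: [0.104, 1.568, -0.11]
ft_force: [0.0, 0.8, -0.5]
grip_width: 0.998
```

{"op": "jog_arm", "data": {
  "claw": [87,87,87],
  "xyz": [
    [0,0,0],
    [0,0,0],
    [0,0,0]
  ],
  "roll": [0,0,0]
}}

```text
time: 30.55
position: [0.4777, 0.0943, 0.089]
tool_rot: [0.106, 1.565, -0.109]
ft_force: [0.8, 0.4, -0.0]
grip_width: 0.999
```

```bash
python3 st.py 476.5 95.5 50 82.3
```

```text
t 30.55 [0.4777 0.0943 0.089 ] down [ 0.0025 -0.0027 -1.    ] yaw 82.15 F [ 0.8  0.4 -0. ] grip 86.9 q [-0.91  0.09  0.69  2.03 -0.06  1.04  1.25]
xyz [39.   1.1 -1.4] roll -0.1 dist 39
```

{"op": "jog_arm", "data": {
  "claw": [87,87,87,87,87],
  "xyz": [
    [12,1,-1],
    [24,1,-1],
    [34,1,-1],
    [39,1,-1],
    [39,1,-1]
  ],
  "roll": [0,0,0,0,0]
}}

```text
time: 31.05
position: [0.476, 0.0949, 0.0488]
tool_rot: [0.104, 1.567, -0.111]
ft_force: [0.1, 0.0, 0.5]
grip_width: 0.998
```

{"op": "jog_arm", "data": {
  "claw": [75,65,57,55,55],
  "xyz": [
    [0,0,0],
    [0,0,0],
    [0,0,0],
    [0,0,0],
    [0,0,0]
  ],
  "roll": [0,0,0,0,0],
  "force": 20
}}

```text
time: 31.55
position: [0.4764, 0.096, 0.0491]
tool_rot: [0.106, 1.567, -0.109]
ft_force: [0.9, 3.0, 0.3]
grip_width: 0.683
```

{"op": "jog_arm", "data": {
  "claw": [55,55,55],
  "xyz": [
    [0,0,0],
    [0,0,0],
    [0,0,0]
  ],
  "roll": [0,0,0]
}}

```text
time: 31.85
position: [0.4764, 0.0961, 0.0491]
tool_rot: [0.106, 1.567, -0.109]
ft_force: [0.4, 1.2, -0.8]
grip_width: 0.686
```

```bash
python3 st.py 476.5 95.5 50 82.3
```

```text
t 31.85 [0.4764 0.0961 0.0491] down [ 0.0014 -0.0025 -1.    ] yaw 82.17 F [ 0.4  1.2 -0.8] grip 59.7 q [-0.89  0.16  0.68  2.06 -0.12  0.96  1.29]
xyz [-0.9 -0.5  0.2] roll -0.1 dist 1
```

Gripped at 59.7 mm. Turn clockwise (positive roll) 75°.

{"op": "jog_arm", "data": {
  "claw": [55,55,55,55,55],
  "xyz": [
    [0,0,0],
    [0,0,0],
    [0,0,0],
    [0,0,0],
    [0,0,0]
  ],
  "roll": [7,14,21,28,35]
}}

```text
time: 32.35
position: [0.4769, 0.0972, 0.0491]
tool_rot: [0.587, 1.487, -0.588]
ft_force: [2.8, 4.7, -4.8]
grip_width: 0.686
```

```bash
python3 st.py 476.4 96.1 49 7.4
```

```text
t 32.35 [0.4769 0.0972 0.0491] down [ 0.0029 -0.0012 -1.    ] yaw 46.94 F [ 2.8  4.7 -4.8] grip 59.7 q [-0.95  0.16  0.75  2.07 -0.13  0.96  0.69]
xyz [ 0.1 -1.2  0.4] roll 39.5 dist 1
```

{"op": "jog_arm", "data": {
  "claw": [55,55,55,55,55],
  "xyz": [
    [0,-1,0],
    [0,-1,0],
    [0,-1,0],
    [0,-1,0],
    [0,-1,0]
  ],
  "roll": [8,16,24,32,39]
}}

```text
time: 32.85
position: [0.4782, 0.0979, 0.0492]
tool_rot: [1.113, 1.264, -1.104]
ft_force: [8.6, 4.8, -10.5]
grip_width: 0.688
```

{"op": "jog_arm", "data": {
  "claw": [55,55],
  "xyz": [
    [0,0,0],
    [0,0,0]
  ],
  "roll": [0,0]
}}

```text
time: 33.05
position: [0.4782, 0.098, 0.0491]
tool_rot: [1.112, 1.264, -1.104]
ft_force: [2.8, 0.9, -3.1]
grip_width: 0.683
```

```bash
python3 st.py 476.4 96.1 49 7.4
```

```text
t 33.05 [0.4782 0.098  0.0491] down [ 7.8e-03  1.0e-04 -1.0e+00] yaw 7.75 F [ 2.8  0.9 -3.1] grip 59.4 q [-1.03  0.17  0.84  2.07 -0.16  0.95  0.02]
xyz [ 0.1 -2.1  1.6] roll 0.3 dist 3
```

{"op": "jog_arm", "data": {
  "claw": [62,68,78,87,87],
  "xyz": [
    [0,0,0],
    [0,0,0],
    [0,0,0],
    [0,0,0],
    [0,0,0]
  ],
  "roll": [0,0,0,0,0]
}}

```text
time: 33.55
position: [0.4782, 0.0979, 0.0492]
tool_rot: [1.112, 1.264, -1.104]
ft_force: [0.6, -0.2, -0.0]
grip_width: 0.948
```

{"op": "jog_arm", "data": {
  "claw": [87,87,87,87,87],
  "xyz": [
    [-10,0,0],
    [-35,0,0],
    [-60,0,0],
    [-85,0,0],
    [-110,0,0]
  ],
  "roll": [0,0,0,0,0]
}}

```text
time: 34.05
position: [0.4774, 0.0975, 0.1609]
tool_rot: [1.113, 1.264, -1.103]
ft_force: [0.5, 1.0, -0.2]
grip_width: 0.999
```

{"op": "jog_arm", "data": {
  "claw": [87,87,87],
  "xyz": [
    [0,0,0],
    [0,0,0],
    [0,0,0]
  ],
  "roll": [0,0,0]
}}

```text
time: 34.35
position: [0.4768, 0.0973, 0.1602]
tool_rot: [1.113, 1.264, -1.105]
ft_force: [-1.1, 0.4, 0.1]
grip_width: 1.001
```

```bash
python3 look.py w10; python3 dial.py w10; python3 -c "
import cv2
a=cv2.imread('pics/w10.png')[90:240,150:390];cv2.imwrite('pics/w10c.png',cv2.resize(a,None,fx=3.3,fy=3.3,interpolation=cv2.INTER_CUBIC))"
```

```text
t 34.35 pos [0.4768 0.0973 0.1602] yaw 7.71 grip 87.1 F [-1.1  0.4  0.1]
face px 260.36871337890625 196.48355102539062 (49.06279373168945, 52.164337158203125)
dial [0.4772 0.0962 0.063 ] n 68 17 spread 0.06 red cw deg 106.5 ptr 108.6 diff 2.1
```

View pics/w10c.png

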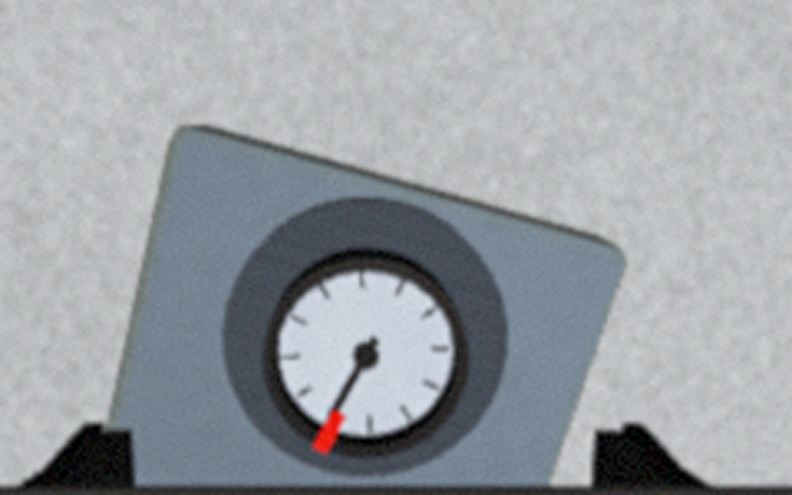

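```bash
python3 st.py 464.8 58.2 125 -18
```

```text
t 34.4 [0.4766 0.0973 0.16  ] down [ 6.7e-03 -3.0e-04 -1.0e+00] yaw 7.71 F [ 0.1  0.3 -0.8] grip 87.0 q [-1.1  -0.02  0.84  1.96  0.02  1.19 -0.13]
xyz [ 34.9 -17.2  37.1] roll 25.7 dist 54
```

{"op": "jog_arm", "data": {
  "claw": [87,87,87,87,87],
  "xyz": [
    [7,-4,8],
    [14,-8,16],
    [21,-12,24],
    [28,-16,32],
    [35,-17,37]
  ],
  "roll": [6,12,18,24,26]
}}

```text
time: 34.9
position: [0.464, 0.0574, 0.1236]
tool_rot: [1.444, 1.035, -1.438]
ft_force: [-0.4, -0.4, -0.4]
grip_width: 0.998
```

{"op": "jog_arm", "data": {
  "claw": [87,87,87],
  "xyz": [
    [0,0,0],
    [0,0,0],
    [0,0,0]
  ],
  "roll": [0,0,0]
}}

```text
time: 35.2
position: [0.4643, 0.0578, 0.1237]
tool_rot: [1.443, 1.036, -1.437]
ft_force: [-0.2, 0.4, 1.1]
grip_width: 1.0
```

```bash
python3 look.py w11; python3 dial.py w11; python3 -c "
from h import *
f=np.load('w11.npz');c=cam('wrist',dict(position=f['p'],tool_rot=f['r']));q=project(c,[.477,.096,.063])[0].astype(int);print(q)
a=cv2.imread('pics/w11.png')[q[1]-45:q[1]+45,q[0]-60:q[0]+60];cv2.imwrite('pics/w11c.png',cv2.resize(a,None,fx=6.6,fy=6.6,interpolation=cv2.INTER_CUBIC))"
```

```text
t 35.2 pos [0.4643 0.0578 0.1237] yaw -18.34 grip 87.0 F [-0.2  0.4  1.1]
face px 261.0459899902344 157.0469970703125 (62.60742950439453, 63.39632797241211)
dial [0.4778 0.0962 0.063 ] n 89 22 spread 0.04 red cw deg 109.0 ptr 110.7 diff 1.7
[260 157]
```

View pics/w11c.png

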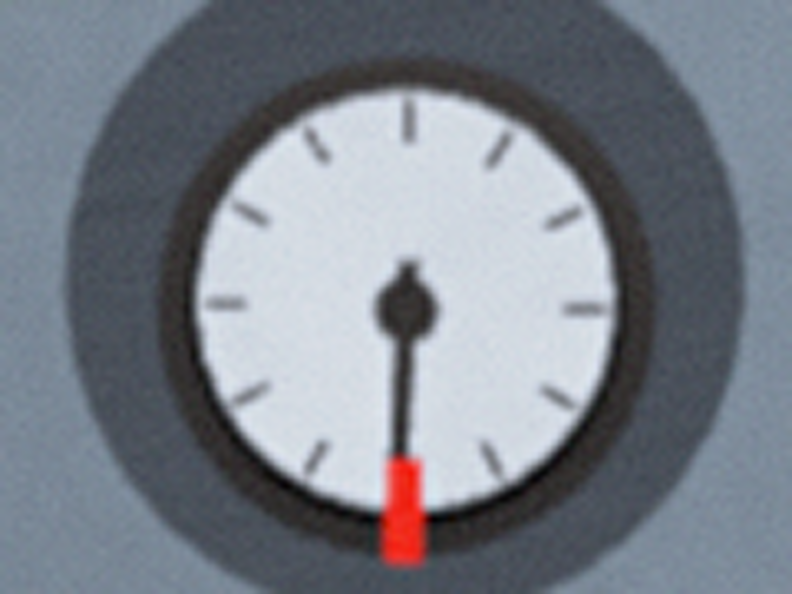

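```bash
python3 st.py 477.5 96.3 80 -18.3
```

```text
t 35.25 [0.4643 0.0578 0.1238] down [ 0.0052 -0.0013 -1.    ] yaw -18.35 F [ 0.  -0.5 -0. ] grip 87.0 q [-1.05 -0.03  0.87  2.04  0.02  1.11 -0.51]
xyz [ 43.9   0.2 -40.6] roll -0.1 dist 60
```

{"op": "jog_arm", "data": {
  "claw": [87,87,87,87,87],
  "xyz": [
    [0,0,-20],
    [5,0,-41],
    [20,0,-41],
    [40,0,-41],
    [44,0,-41]
  ],
  "roll": [0,0,0,0,0]
}}

```text
time: 35.75
position: [0.4762, 0.0968, 0.0783]
tool_rot: [1.439, 1.037, -1.439]
ft_force: [0.5, -0.3, -0.0]
grip_width: 1.004
```

```bash
python3 st.py 477.5 96.3 50 -18.3
```

```text
t 35.75 [0.4762 0.0968 0.0783] down [ 0.0026 -0.0031 -1.    ] yaw -18.27 F [ 0.5 -0.3 -0. ] grip 87.4 q [-1.06  0.12  0.85  2.04 -0.1   1.02 -0.48]
xyz [28.3  1.3  0. ] roll 0.0 dist 28
```

{"op": "jog_arm", "data": {
  "claw": [87,87,87,87],
  "xyz": [
    [10,1,0],
    [20,1,0],
    [28,1,0],
    [28,1,0]
  ],
  "roll": [0,0,0,0]
}}

```text
time: 36.15
position: [0.4765, 0.0961, 0.0494]
tool_rot: [1.438, 1.037, -1.441]
ft_force: [-0.2, -0.6, -0.4]
grip_width: 0.999
```

{"op": "jog_arm", "data": {
  "claw": [75,65,57,55,55],
  "xyz": [
    [0,0,0],
    [0,0,0],
    [0,0,0],
    [0,0,0],
    [0,0,0]
  ],
  "roll": [0,0,0,0,0],
  "force": 20
}}

```text
time: 36.65
position: [0.4785, 0.0956, 0.0499]
tool_rot: [1.44, 1.034, -1.437]
ft_force: [5.3, -0.3, -3.4]
grip_width: 0.681
```

{"op": "jog_arm", "data": {
  "claw": [55,55],
  "xyz": [
    [0,0,0],
    [0,0,0]
  ],
  "roll": [0,0]
}}

```text
time: 36.85
position: [0.4785, 0.0956, 0.0499]
tool_rot: [1.441, 1.034, -1.437]
ft_force: [2.4, -0.2, -3.0]
grip_width: 0.685
```

{"op": "jog_arm", "data": {
  "claw": [55,55,55,55],
  "xyz": [
    [0,0,0],
    [0,0,0],
    [0,0,0],
    [0,0,0]
  ],
  "roll": [1,2,3,3]
}}

```text
time: 37.25
position: [0.4785, 0.0956, 0.0499]
tool_rot: [1.478, 1.002, -1.475]
ft_force: [1.3, -0.2, -2.5]
grip_width: 0.683
```

```bash
python3 st.py 477.5 96.3 50 -18.3
```

```text
t 37.25 [0.4785 0.0956 0.0499] down [ 0.0055 -0.0043 -1.    ] yaw -21.35 F [ 1.3 -0.2 -2.5] grip 59.5 q [-1.04  0.18  0.85  2.07 -0.16  0.96 -0.48]
xyz [-0.1 -1.2 -0.3] roll -3.0 dist 1
```

{"op": "jog_arm", "data": {
  "claw": [62,68,78,87,87],
  "xyz": [
    [0,0,0],
    [0,0,0],
    [0,0,0],
    [0,0,0],
    [0,0,0]
  ],
  "roll": [0,0,0,0,0]
}}

```text
time: 37.75
position: [0.4785, 0.0956, 0.0499]
tool_rot: [1.478, 1.002, -1.475]
ft_force: [-1.2, -0.2, 1.2]
grip_width: 0.955
```

{"op": "jog_arm", "data": {
  "claw": [87,87,87,87,87],
  "xyz": [
    [-10,0,0],
    [-30,0,0],
    [-55,0,0],
    [-73,0,20],
    [-73,0,40]
  ],
  "roll": [0,0,0,0,0]
}}

```text
time: 38.25
position: [0.4656, 0.0588, 0.1261]
tool_rot: [1.482, 1.002, -1.469]
ft_force: [0.6, -0.6, 0.0]
grip_width: 1.0
```

{"op": "jog_arm", "data": {
  "claw": [87,87,87],
  "xyz": [
    [0,0,0],
    [0,0,0],
    [0,0,0]
  ],
  "roll": [0,0,0]
}}

```text
time: 38.55
position: [0.4658, 0.0597, 0.1262]
tool_rot: [1.482, 1.002, -1.468]
ft_force: [-0.0, 0.5, 0.2]
grip_width: 0.998
```

```bash
python3 look.py w12; python3 dial.py w12; python3 -c "
from h import *
f=np.load('w12.npz');c=cam('wrist',dict(position=f['p'],tool_rot=f['r']));q=project(c,[.477,.096,.063])[0].astype(int);print(q)
a=cv2.imread('pics/w12.png')[q[1]-45:q[1]+45,q[0]-60:q[0]+60];cv2.imwrite('pics/w12c.png',cv2.resize(a,None,fx=6.6,fy=6.6,interpolation=cv2.INTER_CUBIC))"
```

```text
t 38.55 pos [0.4658 0.0597 0.1262] yaw -21.25 grip 86.9 F [-0.   0.5  0.2]
face px 257.2151794433594 159.65646362304688 (61.88211441040039, 62.34693145751953)
dial [0.4779 0.0961 0.063 ] n 86 24 spread 0.04 red cw deg 112.1 ptr 110.3 diff -1.8
[256 160]
```

View pics/w12c.png

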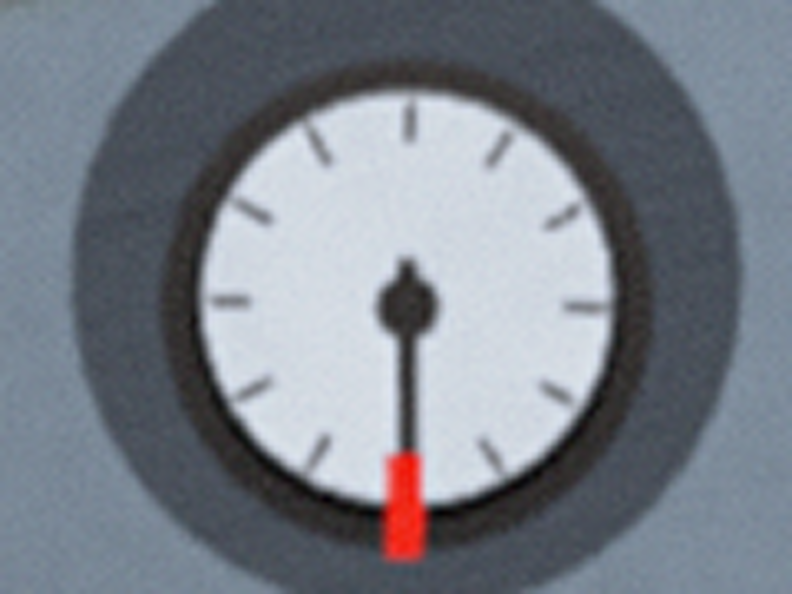

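Run:
```python
from h import *
for n,(cx,cy) in (("w11",(261,157)),("w12",(257,159))):
    im=np.load(n+".npz")["im"].astype(float);g=im.mean(2);red=im[:,:,0]-im[:,:,1:].mean(2)
    cx0=cx
    def cen(A,r,w=5):
        x=np.arange(cx0-w,cx0+w+1);v=np.clip(A[r,x],0,None);return (v*x).sum()/v.sum()
    rows=np.arange(cy+5,cy+23);bg=215
    dk=lambda r:np.clip(np.median(g[r,cx-9:cx+10])-25-g,0,None)
    pr=[];pc=[]
    for r in rows:
        if red[r,cx-4:cx+4].max()<40: pr.append(r);pc.append(cen(dk(r),r))
    rr=[];rc=[]
    for r in range(cy+15,cy+45):
        if red[r,cx-4:cx+4].max()>100: rr.append(r);rc.append(cen(np.where(red>40,red,0),r,6))
    # hub centroid
    y,x=np.mgrid[cy-5:cy+6,cx-5:cx+6];v=np.clip(150-g[cy-5:cy+6,cx-5:cx+6],0,None);hx,hy=(v*x).sum()/v.sum(),(v*y).sum()/v.sum()
    pf=np.polyfit(pr,pc,1);rf=np.polyfit(rr,rc,1)
    print(n,"hub",hx.round(2),hy.round(2),"ptr slope deg",np.degrees(-pf[0]).round(2),"via hub",np.degrees(np.arctan2(hx-np.mean(pc),np.mean(pr)-hy)).round(2),"red via hub",np.degrees(np.arctan2(hx-np.mean(rc),np.mean(rr)-hy)).round(2),"red own slope",np.degrees(-rf[0]).round(2),len(pr),len(rr), "ptr at red row",(np.polyval(pf,np.mean(rr))-np.mean(rc)).round(2))
```

```text
w11 hub 261.11 157.98 ptr slope deg 3.41 via hub 2.74 red via hub 0.79 red own slope 0.47 18 16 ptr at red row -1.25
w12 hub 257.29 160.4 ptr slope deg -0.11 via hub -0.01 red via hub 0.86 red own slope -0.11 18 16 ptr at red row 0.51
```

{"op": "jog_arm", "data": {
  "claw": [87,87,87,87,87],
  "xyz": [
    [-30,0,-20],
    [-60,0,-50],
    [-90,0,-90],
    [-110,0,-130],
    [-130,0,-170]
  ],
  "roll": [0,0,0,0,0]
}}

```text
time: 39.1
position: [0.5261, 0.2212, 0.2569]
tool_rot: [1.48, 1.003, -1.467]
ft_force: [0.5, 0.9, 0.3]
grip_width: 1.0
```

Run:
```python
from h import *
a,d1=get_image("scene");b,d2=get_image("side")
for n,im in (("scene",a),("side",b)):
    c=cam(n);
    for k,z in (("green",.223),("yellow",.079)):
        for q in blobs(mask(im,k),40)[:1]: print(n,k,*rect(onplane(c,q,z)))
v=np.hstack([cv2.resize(a[110:290,110:400],(400,250)),cv2.resize(b[110:290,110:400],(400,250))]);cv2.imwrite("pics/fin.png",v[:,:,::-1]);print(get_state()["time"],get_state()["position"])
```

```text
scene green [462.7 -95.2] 114.4 65.8 -7.8
scene yellow [677.8 -22.1] 44.6 43.8 0.3
side green [451.7 -99.3] 102.0 59.9 -8.0
39.2 [0.52688193 0.22693633 0.25726465]
```

View pics/fin.png

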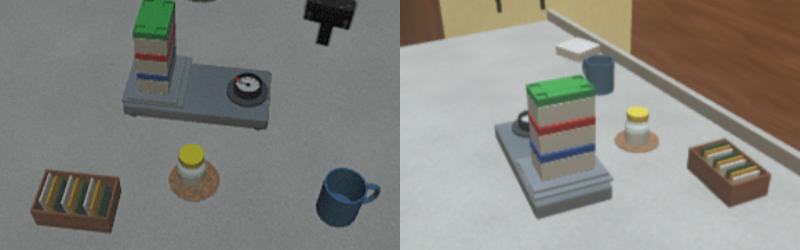

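```bash
python3 -c "
from bench import *
print(order.close_job())"
```

```text
the job is handed in; nothing more can be done
None
```

The job is done and handed in at about 39 s of the 210 s allowed.

- **Jar:** it stands upright on the cork coaster, about 1 mm from the centre in the scene picture.
- **Stack:** the three tubs present are stacked on the pan as blue, red, green. No orange tub was visible in any picture. The feet tips set down within about 1 mm of the expected home heights: 57.3, about 109–110 and about 162–163 mm. The last scene and side pictures show the stack upright.
- **Bezel:** with the full stack on the scale I turned it clockwise about 74°, then 3° more after a close look. The last close view puts the red mark over the pointer:
  - The line fit through the hub shows the mark about 0.9° (0.016 rad) too far clockwise.
  - The cruder colour-mask estimate said 1.8°. I trusted the line fit and left the bezel there.
- **Mug and sachet box:** I never moved the arm to them, and they look unmoved in the final picture.
- **Arm:** it was drawn clear before hand-in and touches nothing. The highest force seen at the end of a move was about 14 N, while turning the bezel.

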